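# Clear the cane offcuts into the scrap tray

### The job

Clear up after splitting sugar cane: pull the scrap tray out from under the chopping board; with the hooked rod from the drainer, fish the offcut that fell between the two storage tubs out of that gap and put it in the tray; and sweep all the offcuts on the board over its open end into the tray with the brush, never touching those on the board with the gripper or the rod. When everything is in, push the tray fully home under the board; leave the rod standing in the drainer and the brush on the counter, bristles down, and do not disturb the bento box, bowl, measuring cup or chopsticks.

Things in the scene. Friction and masses are not known exactly. Their poses are not given: they have to be found in the camera images.
- board: raised chopping board, fixed, 218 mm (x) by 260 mm (y); white top 85 mm above the counter, bamboo frame. Origin: centre of its underside, on the counter. A rim 14 mm high stands on the top along both sides (inner faces x = -96, +96) and the -y end (inner face y = -120); the end at y = +130 is open and the scrap tray slides out under it
- tray (a joint): travel of the scrap tray, m: 0 = fully home under the board; grows as it slides out along the board's +y; stop at 0.13; starts nearly shut. Friction 1.5 N; stays where it is left
- tray_in (a point): centre of the steel scrap tray's inner floor, 7 mm above the counter, axes as the board's, at board y = 10 mm + travel. Inside 188 mm (x) by 234 mm (y), walls 57 mm above this floor, 6 mm under the board. Bamboo front panel 214 mm wide, 4 to 66 mm above the counter, outer face 130 mm in +y from this point: push there to shut it
- tray_handle (a point): middle of the tray's steel bar handle: bar 70 mm long along the board's x, 11 mm thick, 46 mm above the counter, 35 mm out from the front panel's face; axes as the board's
- tubs: two equal white tubs with grey lids, fixed, each 150 mm (x) by 85 mm (y) by 125 mm high, with a gap 60 mm wide between them. Origin: on the counter, middle of the gap; the gap runs along x from -75 to +75 mm, y from -30 to +30, open at both ends; its -x end faces the robot
- caddy: steel cutlery drainer, fixed, 64 by 64 mm, 95 mm high. Origin: centre of its underside. Two open-topped slots, each 56 mm long (x) and 26 mm wide (y), centred at y = +15 and y = -15 mm, floor 4 mm thick. The rod starts in the slot at y = +15
- hook: hooked rod, 90 g: upright steel rod 8 mm thick, bent at its foot. Origin: under the bend, on the upright's axis, at the foot's underside; z up the rod; the foot, 8 mm thick, points along x to x = +38 mm. Wooden grip 24 mm (x) by 14 mm (y), z = 110 to 200 mm. Starts standing in the drainer, perhaps leaning a few degrees
- hook_foot (a point): middle of the rod's foot
- brush: bench brush on its bristles, 56 mm high, 120 g. Origin: centre of the bristles' underside. Bristles 120 mm (x) by 32 mm (y), stiff; wooden block over them 126 by 36 mm, z = 36 to 56 mm; handle 24 mm wide from the block out to x = -147 mm, z = 38 to 56 mm
- scrap1: half-round sugar-cane offcut, yellow-green rind, brown node band, pale ends: 54 mm long (x), 32 mm wide (y), 20 mm high, sides upright from 4 to 10 mm above its flat face; 30 g. Origin: centre of the flat face, down at the start (z up). Lies on the board, if present (not all are in every start)
- scrap2: half-round sugar-cane offcut, yellow-green rind, brown node band, pale ends: 54 mm long (x), 32 mm wide (y), 20 mm high, sides upright from 4 to 10 mm above its flat face; 30 g. Origin: centre of the flat face, down at the start (z up). Lies on the board, if present (not all are in every start)
- scrap3: half-round sugar-cane offcut, yellow-green rind, brown node band, pale ends: 54 mm long (x), 32 mm wide (y), 20 mm high, sides upright from 4 to 10 mm above its flat face; 30 g. Origin: centre of the flat face, down at the start (z up). Lies on the board, if present (not all are in every start)
- scrap4: half-round sugar-cane offcut, yellow-green rind, brown node band, pale ends: 54 mm long (x), 32 mm wide (y), 20 mm high, sides upright from 4 to 10 mm above its flat face; 30 g. Origin: centre of the flat face, down at the start (z up). Lies on the board, if present (not all are in every start)
- scrap5: half-round sugar-cane offcut, yellow-green rind, brown node band, pale ends: 54 mm long (x), 32 mm wide (y), 20 mm high, sides upright from 4 to 10 mm above its flat face; 30 g. Origin: centre of the flat face, down at the start (z up). Lies on the board, if present (not all are in every start)
- fallen: half-round sugar-cane offcut, yellow-green rind, brown node band, pale ends: 54 mm long (x), 32 mm wide (y), 20 mm high, sides upright from 4 to 10 mm above its flat face; 30 g. Origin: centre of the flat face, down at the start (z up). This one lies on the counter in the gap between the tubs, roughly along it
- bento: yellow bento box with a side latch, 114 by 174 by 61 mm; leave it alone. Origin: centre of underside
- bowl: white ceramic rice bowl, 116 mm across, 58 mm high; leave it alone. Origin: centre of underside
- cup: white plastic measuring cup with a handle, 84 mm across, 100 mm high; leave it alone. Origin: centre of underside
- chopstick1: steel chopstick, 230 mm long (x), 7 mm square; leave it alone. Origin: centre of underside
- chopstick2: steel chopstick, like the other; leave it alone

How it is judged:
By the outcome, as a careful person would: the job done as asked, in the order asked, and still so for the second after the job is handed in, with the robot touching nothing.
Of scrap1, scrap2, scrap3, scrap4, scrap5 only 2 to 5 are there at a start; the rules pass over those that are not, and their reading is None.
At some moment in a run one of scrap1, scrap2, scrap3, scrap4, scrap5, fallen may be knocked a few centimetres aside while the robot is not near it.
It also fails if it takes over 192 s, if anything falls off the work surface, if the arm or the gripper's body presses on something with over 40 N, if the wrist force passes 120 N, or if a joint passes its speed limit or range.

### The arm

A 7-joint arm with a two-finger parallel gripper is mounted at the origin on the work surface. World frame = base frame: x ahead of the robot, y to its left, z up, the work surface at z = 0. Lengths are in m, angles in rad, forces in N, time in s.
With the tool pointing down it reaches from about 0.4 to 0.85 m from the base axis. Payload 10.4 kg.
Tool frame: the origin (TCP) lies at the very end of the fingers, on their centre line; the grasp point (between the pads) lies 19 mm behind it (r.pinch_z is the distance from the TCP to the grasp point, in m); z points along the fingers, y is the line along which they close (so a half turn about z gives the same grasp; the last joint's range is limited). The gripper opens to 87 mm and grips with 3 to 60 N. Pads are 19 mm wide; open, the fingers measure 117 mm over their backs; the gripper's body (75 mm by 190 mm) begins 51 mm behind the grasp point.
Start: joints at [-1.221, 0.332, -0.065, 1.46, 0.022, 1.35, -0.088], TCP at [0.228, 0.582, 0.198] pointing down, gripper open.
Joint ranges: [-2.6, 2.6], [-0.5, 2.12], [-1.47, 1.34], [0.16, 2.42], [-1.27, 4.41], [0.06, 2.06], [-2.6, 2.6]. Speed limits (rad/s): [2.22, 2.22, 2.79, 2.79, 3.14, 3.14, 3.14].

### API

Orientations are given as a unit quaternion [x, y, z, w].
In Python, from bench import r, camera gives the robot as it stands. The module is installed in compiled form; this text tells all that it offers.
- The arm moves only by the shell command python3 -m pendant 'ROWS' [FORCE]. ROWS is JSON, a list of rows, each an object with "dp": the shift along the tool's x, y, z as a fraction of full scale, a list of three; "rotation": the turn, a rotation vector about the tool's x, y, z as a fraction of full scale, a list of three; "jaw": the opening, from 0 (shut) to 1 (fully open). A call has 1 to 8 rows; each row is the pose to reach, as a shift and turn from the pose commanded when the call began, along the tool's axes at that moment, turning the shorter way round; what a row does not reach only later rows make up. Full scale, the value 1, is 0.15 m for a shift and 2 pi rad for a turn. A row lasts 1/8 s, in which the tool goes at most 62.5 mm and 10.7 degrees, less where a joint would pass 70% of its speed; a pose out of reach is approached as far as the arm can. A call with a number of a shift or a turn outside -1 to 1 is refused whole. A call with a gripper value outside its range is refused whole. The fingers move at their own pace and stop on an object; FORCE is the grip in N (left out, the last holds). Time passes only in rows, so rows that repeat a pose let the fingers close. It gives the time, the measured TCP pose, the force, the opening and the grip force at its end, in the units of the state.
- r.read_state(): the state, without advancing time (a new reading comes with each control period).
- camera(name): name is "side" or "top"; returns a dict with "image" (400x640x3 uint8, red, green, blue), "z_map" (400x640 float32, m along the optical axis (not along the pixel's ray), 0 where there is no reading), "mtx" (3x3 intrinsics, pixels), "distortion" ([k1, k2, p1, p2, k3] as OpenCV has them; the pictures are not rectified), "T" (4x4, takes a point from camera to world coordinates). Camera axes: x right, y down, z forward; pixel columns grow to the right and rows downward; lengths in m; the calibration is good to about 2 mm. A picture is of the moment at which its call begins.
- r.close_job(): hands the job in; it is judged then, once.
The state is a dict: "time": time; "joint_positions": joint angles; "joint_vel": joint speeds; "joint_torque": joint torques, N m; "ee_pos": TCP position; "eef_rot": TCP orientation; "ft_force": force on the tool from outside, world axes, zero at the start; "torque": the same for the moment, N m; "width": finger opening in m; "grip_force": force on a finger pad.
Only numpy, scipy, OpenCV 4.12 (cv2) and the standard library are available. Lean on these libraries where they do the work, as an engineer would, in place of code of your own. Each camera call takes 0.05 s, during which the arm holds its last target. There are 200 camera calls.

## Working session

There is one attempt and no reset: what is moved stays moved. The work goes in short steps, Python scripts to look and compute and a shell command to move; the robot and the scene stay as the last step left them, time stands still between calls to the robot, and variables do not carry over. Pictures are saved under pics/ and viewed, at most 17 in all, crops included, and the job is handed in when it is done.

```bash
mkdir -p pics; cat > h.py <<'E'
import numpy as np,cv2
from bench import r,camera
from scipy.spatial.transform import Rotation as R
def cam(n,save=None):
    c=camera(n); 
    if save: cv2.imwrite('pics/'+save,c['image'][:,:,::-1])
    return c
def rays(c,uv):
    p=cv2.undistortPoints(np.array(uv,float).reshape(-1,1,2),c['mtx'],np.array(c['distortion'],float)).reshape(-1,2)
    return np.c_[p,np.ones(len(p))]
def plane(c,uv,z):
    d=rays(c,uv)@c['T'][:3,:3].T; o=c['T'][:3,3]
    return o+d*((z-o[2])/d[:,2])[:,None]
def cloud(c):
    H,W=c['z_map'].shape; v,u=np.mgrid[:H,:W]
    P=rays(c,np.c_[u.ravel(),v.ravel()])*c['z_map'].reshape(-1,1)
    return (P@c['T'][:3,:3].T+c['T'][:3,3]).reshape(H,W,3)
def tool(target,yaw=None):
    s=r.read_state(); M=R.from_quat(s['eef_rot']); 
    return M.inv().apply(np.array(target)-s['ee_pos'])/0.15
E
python3 - <<'E'
from h import *
for n in('side','top'):
    c=cam(n,n+'0.png'); print(n,c['mtx'].round(1).tolist(),c['distortion'],c['T'].round(3).tolist())
    np.save(n+'0.npy',cloud(c))
s=r.read_state(); print(s); print(R.from_quat(s['eef_rot']).as_matrix().round(3))
E
```

```text
side [[442.4, 0.0, 319.4], [0.0, 442.4, 197.1], [0.0, 0.0, 1.0]] [0.04127685 0.         0.         0.         0.        ] [[0.999, -0.036, 0.014, 0.527], [-0.034, -0.64, 0.767, -0.901], [-0.019, -0.767, -0.641, 0.824], [0.0, 0.0, 0.0, 1.0]]
top [[475.7, 0.0, 320.3], [0.0, 475.7, 195.6], [0.0, 0.0, 1.0]] [-0.08579029  0.          0.          0.          0.        ] [[0.031, -0.977, 0.213, 0.278], [-1.0, -0.031, 0.006, -0.024], [0.001, -0.213, -0.977, 1.414], [0.0, 0.0, 0.0, 1.0]]
{'time': 0.1, 'joint_positions': array([-1.2206026 ,  0.33280644, -0.06471014,  1.46081809,  0.02159987,
        1.34991097, -0.0884816 ]), 'joint_vel': array([ 0.00054807, -0.00073295,  0.00165965, -0.00070072, -0.0013943 ,
        0.00132837, -0.00057861]), 'joint_torque': array([ 1.54484958e-03, -6.24548364e+01,  2.50002835e-02, -3.90719926e+01,
       -6.11707382e-02,  3.67435778e-02,  8.69822725e-05]), 'ee_pos': array([0.22750223, 0.58173266, 0.19745368]), 'eef_rot': array([ 1.85296572e-01,  9.82682447e-01, -6.17190297e-04, -8.99195423e-05]), 'ft_force': array([-0.03030657, -0.28376626,  0.20716156]), 'torque': array([0.03714993, 0.02222685, 0.05150134]), 'grip_force': 0.0, 'width': 0.08677354314672131}
[[-0.931  0.364 -0.   ]
 [ 0.364  0.931 -0.001]
 [-0.    -0.001 -1.   ]]
```

View pics/top0.png

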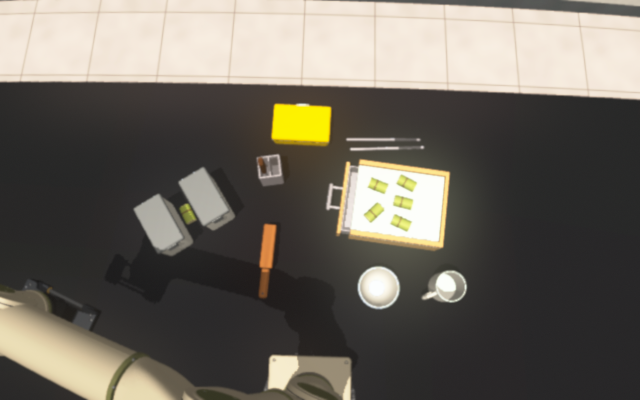

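View pics/side0.png

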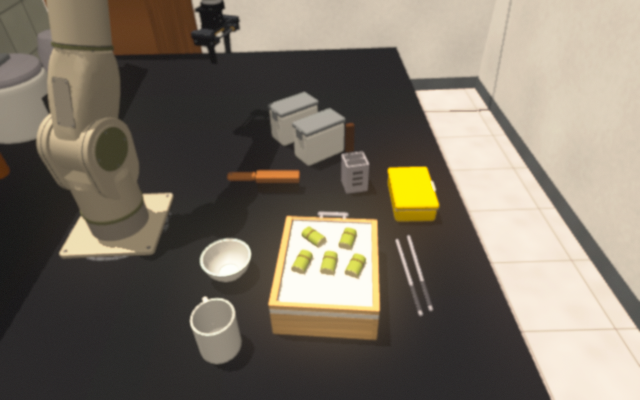

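The top view shows five offcuts on the board (370–415, 180–225). The open end faces left, with the handle at (335,197). The fallen offcut is at (187,213) between the tubs, the drainer and rod at (268,168), and the brush at (267,260). The side view confirms this, with the rod's grip at (350,135).

```bash
cat >> h.py <<'E'
def hsv(c): return cv2.cvtColor(c['image'],cv2.COLOR_RGB2HSV)
def rect(P):
    (cx,cy),(w,h),a=cv2.minAreaRect((np.array(P)[:,:2]*1000).astype(np.float32))
    if w<h: w,h,a=h,w,a+90
    a=(a+90)%180-90
    return [round(float(x),1) for x in (cx,cy,w,h,a)]
def comps(m,amin=25):
    n,l,st,ce=cv2.connectedComponentsWithStats(m.astype(np.uint8))
    return [l==i for i in range(1,n) if st[i,4]>=amin]
def med(P): return np.median(P,0).round(4).tolist()
E
python3 - <<'E'
from h import *
T={}
for n in('top','side'):
    c=cam(n); P=cloud(c); h=hsv(c); T[n]=(c,P,h); Z=P[...,2]
    H,S,V=h[...,0],h[...,1],h[...,2]
    print('==',n)
    ok=(c['z_map']>0)&(P[...,0]>.25)&(P[...,0]<1.0)&(abs(P[...,1])<.75)
    g=ok&(H>22)&(H<45)&(S>110)&(V>50)&(Z<.13)
    yb=ok&(H>22)&(H<32)&(S>200)
    for m in comps(g,20):
        if m.sum()<900: print('green',m.sum(),rect(P[m]),med(P[m]),np.percentile(P[m][:,2],[5,95]).round(3))
    o=ok&(H<16)&(S>120)&(V>40)
    for m in comps(o,15): print('orange',m.sum(),rect(P[m]),med(P[m]),np.percentile(P[m][:,2],[2,98]).round(3), 'px',np.argwhere(m).mean(0).round())
    w=ok&(S<60)&(V>90)
    for z0,z1,l in((.075,.092,'boardtop'),(.115,.135,'lids'),(.086,.104,'caddy?')):
        for m in comps(w&(Z>z0)&(Z<z1),40): print(l,m.sum(),rect(P[m]),med(P[m]))
    hm=ok&(Z>.035)&(Z<.06)&(S<60)&(P[...,1]<.1)
    for m in comps(hm,12): print('handle?',m.sum(),rect(P[m]),med(P[m]))
c=T['top'][0]; im=cv2.cvtColor(c['image'],cv2.COLOR_RGB2BGR)
a=cv2.resize(im[145:285,240:300],None,fx=4,fy=4,interpolation=cv2.INTER_CUBIC)
b=cv2.resize(im[145:285,320:455],None,fx=4,fy=4,interpolation=cv2.INTER_CUBIC)
cv2.imwrite('pics/z1.png',np.hstack([a,b]))
E
```

```text
== top
green 39 [659.3, -201.6, 52.2, 8.1, 84.4] [0.6597, -0.1991, 0.1009] [0.097 0.103]
green 51 [618.9, -371.0, 73.5, 28.7, 20.2] [0.6307, -0.3737, 0.1003] [0.095 0.104]
green 149 [609.7, -259.9, 46.7, 26.2, 61.2] [0.608, -0.259, 0.1056] [0.098 0.11 ]
green 148 [598.5, -177.7, 45.8, 25.7, 69.7] [0.5978, -0.1776, 0.1049] [0.099 0.111]
green 150 [552.4, -249.2, 46.4, 25.6, 77.3] [0.5517, -0.2492, 0.1051] [0.1  0.11]
green 179 [515.5, 383.5, 53.1, 35.0, 28.4] [0.5157, 0.3819, 0.0186] [0.011 0.025]
green 149 [521.7, -167.8, 47.6, 24.7, -46.7] [0.5211, -0.1678, 0.1058] [0.101 0.11 ]
green 151 [493.9, -243.0, 46.3, 26.2, 67.3] [0.4927, -0.2437, 0.1043] [0.099 0.109]
orange 51 [629.0, 143.7, 20.6, 10.5, 14.3] [0.6221, 0.1428, 0.2008] [0.141 0.209] px [165. 262.]
orange 922 [385.5, 137.2, 221.5, 46.4, -3.0] [0.3934, 0.1326, 0.0557] [-0.001  0.062] px [257. 266.]
boardtop 4529 [554.6, -238.7, 250.6, 192.5, 83.3] [0.5516, -0.2414, 0.0861]
boardtop 68 [477.4, 391.8, 134.4, 27.6, 20.7] [0.4587, 0.38, 0.083]
boardtop 82 [320.5, -336.5, 71.7, 47.4, 3.8] [0.3019, -0.3401, 0.0838]
boardtop 55 [326
[... 2595 characters left out ...]

lids 808 [549.6, 309.4, 154.4, 89.3, 35.1] [0.5484, 0.3003, 0.1259]
caddy? 213 [486.1, 398.2, 154.1, 29.3, 24.3] [0.48, 0.3915, 0.0954]
caddy? 245 [555.1, 274.6, 156.8, 70.7, 6.2] [0.5573, 0.2717, 0.0954]
caddy? 254 [648.8, 131.9, 71.8, 64.9, -80.9] [0.6497, 0.1318, 0.0926]
caddy? 568 [323.6, -381.3, 85.4, 84.1, -16.7] [0.3232, -0.3853, 0.096]
handle? 17 [627.9, 97.7, 11.5, 4.1, -0.2] [0.6253, 0.0987, 0.0508]
handle? 120 [576.4, -46.0, 78.6, 18.3, -7.8] [0.577, -0.0454, 0.0493]
handle? 784 [317.1, -186.8, 115.0, 113.7, -31.1] [0.313, -0.166, 0.0497]
handle? 270 [313.3, -354.2, 73.1, 27.0, 22.3] [0.3085, -0.3455, 0.0482]
handle? 312 [332.8, -404.3, 83.5, 35.9, 20.2] [0.3386, -0.4165, 0.0478]
```

View pics/z1.png

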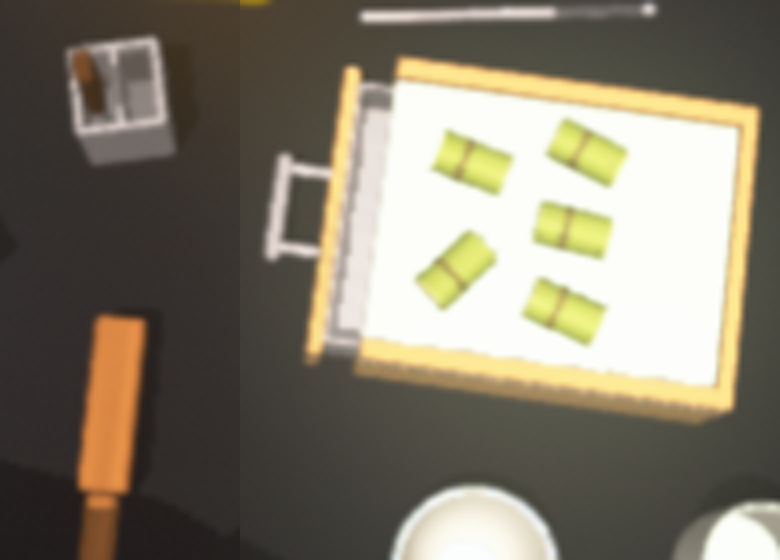

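```bash
P="python3 -m pendant"
$P '[{"dp":[0,0,0],"rotation":[0,0,-0.03],"jaw":0.29},{"dp":[0,0,0],"rotation":[0,0,-0.0593],"jaw":0.29},{"dp":[0,0,0],"rotation":[0,0,-0.0593],"jaw":0.29},{"dp":[0,0,0],"rotation":[0,0,-0.0593],"jaw":0.29}]'
for i in 1 2 3 4 5; do $P '[{"dp":[-0.14,-0.28,0],"rotation":[0,0,0],"jaw":0.29},{"dp":[-0.28,-0.56,0],"rotation":[0,0,0],"jaw":0.29},{"dp":[-0.43,-0.833,0],"rotation":[0,0,0],"jaw":0.29},{"dp":[-0.43,-0.833,0],"rotation":[0,0,0],"jaw":0.29}]'; done
python3 - <<'E'
from h import *
s=r.read_state();print(R.from_quat(s['eef_rot']).as_matrix().round(3))
# board frame from rim corners / edges and hook, refined
for n in('top','side'):
    c=cam(n);P=cloud(c);h=hsv(c);H,S,V=[h[...,i] for i in range(3)];Z=P[...,2]
    ok=(c['z_map']>0)&(P[...,0]>.42)&(P[...,0]<.7)&(P[...,1]<0)&(P[...,1]>-.42)
    m=ok&(Z>.094)&(Z<.105)&(H>8)&(H<30)&(S>60)
    print(n,'rim',rect(P[m]))
    m=(c['z_map']>0)&(Z>.11)&(Z<.22)&(np.hypot(P[...,0]-.63,P[...,1]-.143)<.035)&(S>90)
    Q=P[m]
    for a,b in((.11,.14),(.14,.17),(.17,.195),(.195,.215)):
        q=Q[(Q[:,2]>a)&(Q[:,2]<b)]
        if len(q)>4: print('rod',a,len(q),q.min(0).round(3),q.max(0).round(3),q.mean(0).round(3))
    m=(c['z_map']>0)&(Z>.04)&(Z<.056)&(P[...,1]<-.03)&(P[...,1]>-.06)&(P[...,0]>.5)&(P[...,0]<.66)&(S<80)
    if m.sum()>5: print('handle',rect(P[m]),med(P[m]))
E
```

```text
time: 0.7
ee_pos: [0.2277, 0.582, 0.198]
eef_rot: [0.002, 1.0, -0.0, -0.0]
ft_force: [-0.3, -0.5, -0.3]
width: 0.0549
grip_force: 0.0
time: 1.2
ee_pos: [0.2949, 0.4543, 0.1987]
eef_rot: [0.004, 1.0, -0.0, 0.001]
ft_force: [0.1, 0.5, -0.3]
width: 0.0265
grip_force: 0.0
time: 1.7
ee_pos: [0.3583, 0.33, 0.1985]
eef_rot: [0.004, 1.0, 0.0, 0.0]
ft_force: [-0.2, 0.9, 0.2]
width: 0.0251
grip_force: 0.0
time: 2.2
ee_pos: [0.4223, 0.2057, 0.1984]
eef_rot: [0.003, 1.0, 0.0, 0.0]
ft_force: [0.5, 1.1, 0.4]
width: 0.0253
grip_force: 0.0
time: 2.7
ee_pos: [0.4866, 0.0811, 0.1982]
eef_rot: [0.002, 1.0, -0.0, 0.0]
ft_force: [-0.2, 0.1, 0.2]
width: 0.0254
grip_force: 0.0
time: 3.2
ee_pos: [0.551, -0.0435, 0.1978]
eef_rot: [0.002, 1.0, -0.0, -0.0]
ft_force: [0.3, 1.0, 0.5]
width: 0.0252
grip_force: 0.0
[[-1.     0.004 -0.   ]
 [ 0.004  1.    -0.001]
 [ 0.    -0.001 -1.   ]]
top rim [551.9, -247.1, 253.5, 220.4, 83.5]
rod 0.14 14 [0.619 0.137 0.141] [0.624 0.147 0.17 ] [0.62  0.142 0.155]
rod 0.17 11 [0.62  0.138 0.17 ] [0.626 0.147 0.19 ] [0.621 0.141 0.179]
rod 0.195 42 [0.619 0.138 0.196] [0.641 0.152 0.208] [0.629 0.145 0.203]
side rim [553.2, -243.5, 264.0, 218.1, 83.5]
rod 0.11 52 [0.621 0.134 0.119] [0.645 0.149 0.139] [0.632 0.14  0.13 ]
rod 0.14 81 [0.621 0.133 0.14 ] [0.643 0.149 0.17 ] [0.632 0.14  0.156]
rod 0.17 64 [0.622 0.135 0.171] [0.646 0.15  0.194] [0.633 0.141 0.183]
rod 0.195 45 [0.622 0.137 0.195] [0.645 0.153 0.208] [0.633 0.143 0.202]
handle [576.0, -49.3, 78.4, 24.8, -8.6] [0.5767, -0.0454, 0.049]
```

```bash
P="python3 -m pendant"
$P '[{"dp":[0,0,0.4],"rotation":[0,0,0],"jaw":0.29},{"dp":[0,0,0.7],"rotation":[0,0,0],"jaw":0.29},{"dp":[0,0,0.7],"rotation":[0,0,0],"jaw":0.29}]' | head -2
$P '[{"dp":[0,0,0.2],"rotation":[0,0,0],"jaw":0.29},{"dp":[0,0,0.39],"rotation":[0,0,0],"jaw":0.29},{"dp":[0,0,0.39],"rotation":[0,0,0],"jaw":0.29}]'
$P '[{"dp":[0,0,0],"rotation":[0,0,0],"jaw":0},{"dp":[0,0,0],"rotation":[0,0,0],"jaw":0},{"dp":[0,0,0],"rotation":[0,0,0],"jaw":0},{"dp":[0,0,0],"rotation":[0,0,0],"jaw":0}]' 10
python3 - <<'E'
from h import *
c=cam('side'); im=c['image'][180:330,260:410,::-1]; cv2.imwrite('pics/h1.png',cv2.resize(im,None,fx=4,fy=4))
E
```

```text
time: 3.68
ee_pos: [0.5476, -0.04, 0.0905]
time: 4.05
ee_pos: [0.5499, -0.0412, 0.0351]
eef_rot: [-0.001, 1.0, 0.0, -0.001]
ft_force: [0.2, -0.6, 1.2]
width: 0.0252
grip_force: 0.0
time: 4.55
ee_pos: [0.5502, -0.0427, 0.035]
eef_rot: [0.0, 1.0, 0.0, 0.0]
ft_force: [-0.2, -0.4, 1.0]
width: 0.001
grip_force: 0.0
```

View pics/h1.png

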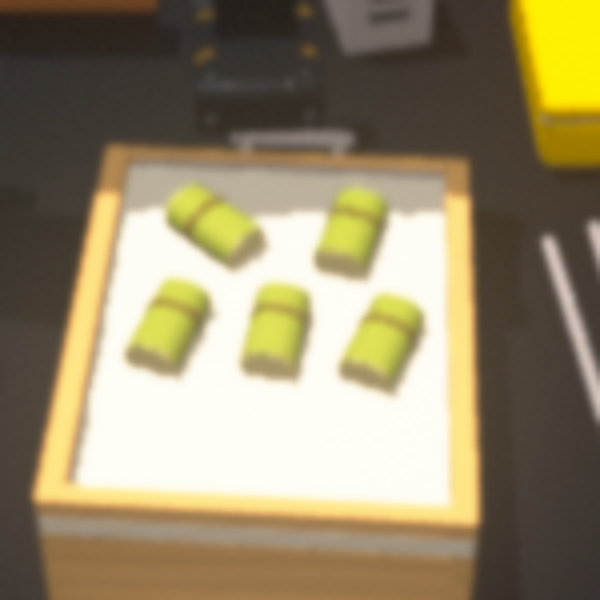

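The gripper closed on nothing. The handle bar, at crop (295,138), lies nearer the board than the fingers, so I'll re-measure the bar.

```bash
python3 - <<'E'
from h import *
print('side ray z=.046/.0515',plane(cam('side'),[[333.5,214.2],[333.5,214.2]],.0515).round(4)[0],plane(cam('side'),[[333.5,215]],.046).round(4))
for n in('side','top'):
    c=cam(n);P=cloud(c);Z=P[...,2]
    m=(c['z_map']>0)&(Z>.04)&(Z<.056)&(P[...,1]<-.02)&(P[...,1]>-.09)&(P[...,0]>.575)&(P[...,0]<.602)
    q=P[m]; v=np.argwhere(m)
    print(n); print(np.c_[v,q.round(3)][:25])
c=cam('top'); im=c['image'][150:250,300:420,::-1]; cv2.imwrite('pics/h2.png',cv2.resize(im,None,fx=5,fy=5))
E
```

```text
side ray z=.046/.0515 [ 0.5779 -0.0472  0.0515] [[ 0.5781 -0.0443  0.046 ]]
side
[[ 2.13e+02  3.37e+02  5.87e-01 -4.40e-02  5.20e-02]
 [ 2.13e+02  3.40e+02  5.95e-01 -4.40e-02  5.20e-02]
 [ 2.13e+02  3.41e+02  5.98e-01 -4.20e-02  5.00e-02]
 [ 2.13e+02  3.42e+02  6.00e-01 -4.40e-02  5.20e-02]
 [ 2.14e+02  3.33e+02  5.77e-01 -4.40e-02  5.00e-02]
 [ 2.14e+02  3.34e+02  5.79e-01 -4.60e-02  5.10e-02]
 [ 2.14e+02  3.35e+02  5.82e-01 -4.50e-02  5.00e-02]
 [ 2.14e+02  3.36e+02  5.85e-01 -4.20e-02  4.70e-02]
 [ 2.14e+02  3.37e+02  5.87e-01 -4.70e-02  5.10e-02]
 [ 2.14e+02  3.38e+02  5.90e-01 -4.70e-02  5.10e-02]
 [ 2.14e+02  3.39e+02  5.92e-01 -4.50e-02  4.90e-02]
 [ 2.14e+02  3.40e+02  5.95e-01 -4.80e-02  5.20e-02]
 [ 2.14e+02  3.41e+02  5.98e-01 -4.70e-02  5.10e-02]
 [ 2.14e+02  3.42e+02  6.00e-01 -4.70e-02  5.10e-02]
 [ 2.15e+02  3.33e+02  5.77e-01 -4.80e-02  4.90e-02]
 [ 2.15e+02  3.34e+02  5.79e-01 -4.40e-02  4.60e-02]
 [ 2.15e+02  3.35e+02  5.82e-01 -4.40e-02  4.60e-02]
 [ 2.15e+02  3.36e+02  5.85e-01 -4.50e-02  4.70e-02]
 [ 2.15e+02  3.37e+02  5.87e-01 -5.10e-02  5.20e-02]
 [ 2.15e+02  3.38e+02  5.90e-01 -4.70e-02  4.80e-02]
 [ 2.15e+02  3.39e+02  5.92e-01 -4.80e-02  4.90e-02]
 [ 2.15e+02  3.40e+02  5.95e-01 -4.80e-02  4.90e-02]
 [ 2.15e+02  3.41e+02  5.97e-01 -5.00e-02  5.00e-02]
 [ 2.15e+02  3.42e+02  6.00e-01 -5.00e-02  5.10e-02]
 [ 2.16e+02  3.33e+02  5.76e-01 -5.00e-02  4.80e-02]]
top
[]
```

View pics/h2.png

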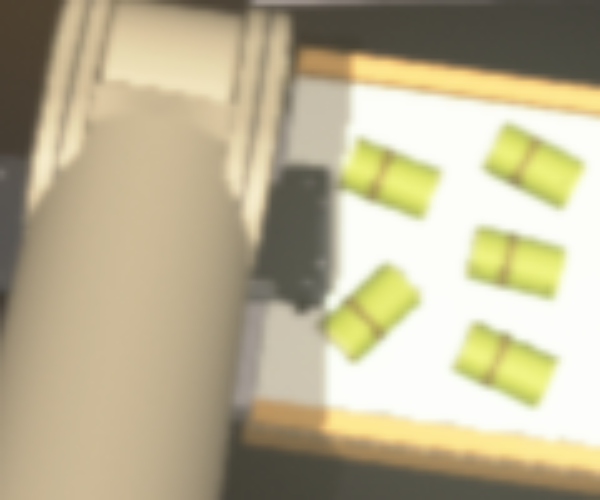

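```bash
python3 - <<'E'
from h import *
s=r.read_state();print(s['ee_pos'],s['width'],s['time'])
for n,pts in(('side',[(325,200),(325,208),(325,190),(315,205),(340,205),(325,150),(325,212)]),('top',[(358,198),(362,205),(340,200),(352,190)])):
    c=cam(n);P=cloud(c)
    for u,v in pts: print(n,u,v,P[v,u].round(3))
c=cam('side'); cv2.imwrite('pics/h3.png',cv2.resize(c['image'][100:250,220:420,::-1],None,fx=4,fy=4))
E
```

```text
[ 0.54995931 -0.04271494  0.03455858] 0.000471599018960783 4.85
side 325 200 [ 0.553 -0.131  0.172]
side 325 208 [ 0.553 -0.13   0.147]
side 325 190 [ 0.555 -0.096  0.173]
side 315 205 [ 0.53  -0.141  0.167]
side 340 205 [ 0.588 -0.135  0.159]
side 325 150 [ 0.557 -0.081  0.275]
side 325 212 [ 0.553 -0.129  0.133]
top 358 198 [ 0.545 -0.118  0.171]
top 362 205 [ 0.527 -0.129  0.169]
top 340 200 [ 0.467 -0.057  0.513]
top 352 190 [ 0.278 -0.024  1.414]
```

View pics/h3.png

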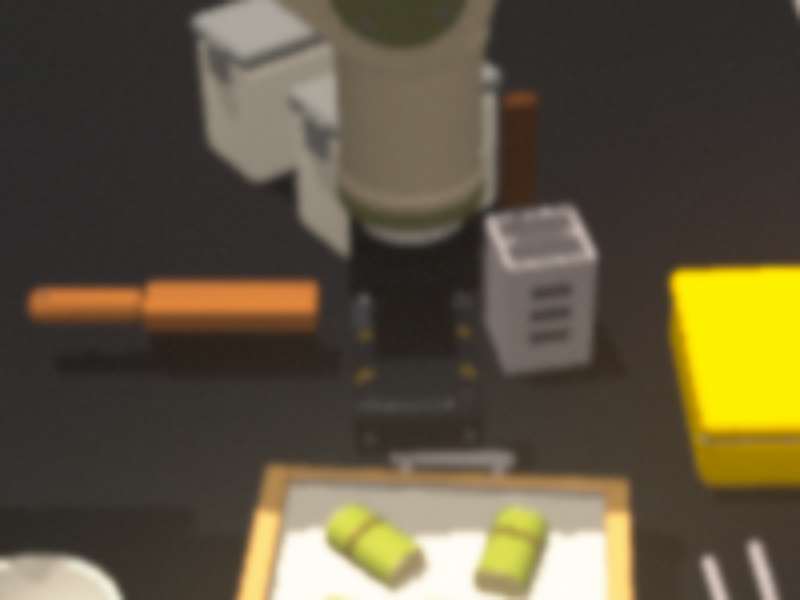

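```bash
python3 - <<'E'
from h import *
c=cam('side');P=cloud(c)
for v in range(208,219):
    print(v,[ '%d,%d'%(1000*P[v,u,1],1000*P[v,u,2]) for u in (314,317,319,321,323,325,327,330,335,340)])
w=np.array([[.55,-.0427,.0346],[.541,-.058,.06],[.559,-.058,.06],[.541,-.045,.05],[.611,-.049,.05]])
M=np.linalg.inv(c['T']); q=cv2.projectPoints(w,cv2.Rodrigues(M[:3,:3])[0],M[:3,3],c['mtx'],np.array(c['distortion']))[0]
print(q.reshape(-1,2).round(1).tolist())
E
```

```text
208 ['-135,152', '-134,151', '-136,153', '-127,145', '-131,148', '-130,146', '-130,146', '-130,146', '-131,146', '-127,142']
209 ['-129,144', '-128,143', '-129,143', '-129,144', '-131,145', '-128,142', '-131,144', '-130,143', '-128,141', '-900,824']
210 ['-130,142', '-129,140', '-126,138', '-130,141', '-131,141', '-131,141', '-132,142', '-130,140', '-126,136', '-129,138']
211 ['-130,138', '-130,139', '-130,138', '-128,136', '-130,137', '-129,137', '-128,135', '-128,135', '-129,135', '-126,132']
212 ['-128,134', '-130,135', '-130,135', '-129,134', '-127,131', '-131,135', '-130,134', '-130,134', '-130,133', '-131,133']
213 ['-131,133', '-129,131', '-130,132', '-129,131', '-128,130', '-128,129', '-130,131', '-130,131', '-125,126', '-45,53']
214 ['14,0', '12,0', '-41,49', '-41,48', '-43,50', '-45,51', '-40,47', '-44,50', '-45,50', '-46,50']
215 ['13,-3', '6,1', '-39,43', '-45,48', '-45,48', '-44,47', '-42,45', '-45,47', '-49,50', '-47,47']
216 ['4,0', '4,0', '-43,44', '-50,49', '-44,44', '-43,43', '-44,43', '-45,43', '-50,47', '-51,48']
217 ['1,0', '0,0', '0,0', '-52,48', '0,0', '-1,0', '-1,0', '0,-1', '-4,2', '-1,-1']
218 ['-71,62', '-71,62', '-75,66', '-72,62', '-74,64', '-2,-1', '-4,0', '-4,0', '-1,-4', '-7,0']
[[322.8, 218.2], [319.4, 215.1], [326.4, 214.8], [319.3, 214.6], [346.2, 214.6]]
```

```bash
python3 - <<'E'
import numpy as np
for n in('side0','top0'):
    P=np.load(n+'.npy'); m=(np.hypot(P[...,0]-.228,P[...,1]-.582)<.13)&(P[...,2]>.1)&(P[...,2]<.5)
    q=P[m]; print(n,len(q))
    for z in np.arange(.18,.34,.01):
        k=q[(q[:,2]>=z)&(q[:,2]<z+.01)]
        if len(k): print(round(z,2),len(k),k.min(0).round(3),k.max(0).round(3))
E
```

```text
side0 1693
0.22 31 [0.199 0.528 0.22 ] [0.256 0.629 0.23 ]
0.23 40 [0.201 0.528 0.231] [0.257 0.631 0.24 ]
0.24 37 [0.201 0.527 0.24 ] [0.257 0.629 0.25 ]
0.25 39 [0.2   0.524 0.25 ] [0.257 0.629 0.259]
0.26 44 [0.2   0.521 0.26 ] [0.258 0.635 0.27 ]
0.27 41 [0.2   0.515 0.27 ] [0.26  0.634 0.28 ]
0.28 17 [0.209 0.517 0.28 ] [0.26  0.635 0.29 ]
0.29 71 [0.165 0.482 0.291] [0.294 0.65  0.3  ]
0.3 156 [0.164 0.487 0.3  ] [0.293 0.648 0.31 ]
0.31 150 [0.164 0.482 0.31 ] [0.297 0.66  0.32 ]
0.32 139 [0.161 0.479 0.32 ] [0.297 0.658 0.33 ]
0.33 281 [0.164 0.479 0.33 ] [0.296 0.677 0.34 ]
0.34 84 [0.191 0.525 0.34 ] [0.259 0.591 0.35 ]
top0 1718
0.22 3 [0.246 0.62  0.221] [0.248 0.621 0.228]
0.23 4 [0.248 0.619 0.231] [0.253 0.622 0.236]
0.24 5 [0.251 0.617 0.241] [0.255 0.625 0.249]
0.25 4 [0.253 0.62  0.25 ] [0.257 0.628 0.258]
0.29 38 [0.182 0.489 0.291] [0.294 0.648 0.3  ]
0.3 142 [0.187 0.487 0.3  ] [0.293 0.65  0.31 ]
0.31 177 [0.191 0.482 0.31 ] [0.295 0.65  0.319]
0.32 73 [0.187 0.481 0.32 ] [0.295 0.653 0.33 ]
0.33 536 [0.187 0.479 0.33 ] [0.294 0.667 0.34 ]
0.34 45 [0.198 0.498 0.34 ] [0.252 0.581 0.35 ]
```

The measured fingertips sit about 23 mm above the reported TCP (tips at 0.22 against 0.198), while the xy agrees. So real tip z = reported + 0.023. I'll reopen, descend 24 mm, grip and pull.

```bash
P="python3 -m pendant"
$P '[{"dp":[0,0,0],"rotation":[0,0,0],"jaw":0.29},{"dp":[0,0,0],"rotation":[0,0,0],"jaw":0.29},{"dp":[0,0,0],"rotation":[0,0,0],"jaw":0.29},{"dp":[0,0,0.08],"rotation":[0,0,0],"jaw":0.29},{"dp":[0,0,0.16],"rotation":[0,0,0],"jaw":0.29},{"dp":[0,0,0.16],"rotation":[0,0,0],"jaw":0.29}]'
$P '[{"dp":[0,0,0],"rotation":[0,0,0],"jaw":0},{"dp":[0,0,0],"rotation":[0,0,0],"jaw":0},{"dp":[0,0,0],"rotation":[0,0,0],"jaw":0},{"dp":[0,0,0],"rotation":[0,0,0],"jaw":0}]' 10
```

```text
time: 5.8
ee_pos: [0.5561, -0.0431, 0.0124]
eef_rot: [-0.0, 1.0, -0.0, 0.006]
ft_force: [19.3, -1.4, -3.5]
width: 0.0251
grip_force: 9.5
time: 6.3
ee_pos: [0.5562, -0.0434, 0.0124]
eef_rot: [-0.0, 1.0, -0.001, 0.006]
ft_force: [20.1, -3.0, -3.5]
width: 0.0212
grip_force: 14.7
```

```bash
P="python3 -m pendant"
$P '[{"dp":[0,0,0],"rotation":[0,0,0],"jaw":0.29},{"dp":[0,0,0],"rotation":[0,0,0],"jaw":0.29},{"dp":[0,0,-0.1],"rotation":[0,0,0],"jaw":0.29},{"dp":[0,0,-0.2],"rotation":[0,0,0],"jaw":0.29},{"dp":[-0.12,-0.02,-0.2],"rotation":[0,0,0],"jaw":0.29},{"dp":[-0.12,-0.02,-0.2],"rotation":[0,0,0],"jaw":0.29}]'
$P '[{"dp":[0,0,0.1],"rotation":[0,0,0],"jaw":0.29},{"dp":[0,0,0.2],"rotation":[0,0,0],"jaw":0.29},{"dp":[0,0,0.2],"rotation":[0,0,0],"jaw":0.29}]'
$P '[{"dp":[0,0,0],"rotation":[0,0,0],"jaw":0},{"dp":[0,0,0],"rotation":[0,0,0],"jaw":0},{"dp":[0,0,0],"rotation":[0,0,0],"jaw":0},{"dp":[0,0,0],"rotation":[0,0,0],"jaw":0}]' 10
```

```text
time: 7.05
ee_pos: [0.5682, -0.0459, 0.0404]
eef_rot: [0.0, 1.0, -0.0, -0.0]
ft_force: [-0.3, -1.0, -1.0]
width: 0.0252
grip_force: 0.0
time: 7.42
ee_pos: [0.5662, -0.0457, 0.0086]
eef_rot: [0.0, 1.0, -0.0, -0.002]
ft_force: [-0.4, 0.0, 0.0]
width: 0.0254
grip_force: 0.0
time: 7.92
ee_pos: [0.568, -0.0456, 0.0108]
eef_rot: [0.0, 1.0, 0.0, -0.0]
ft_force: [-1.8, 1.6, 0.2]
width: 0.0115
grip_force: 9.7
```

```bash
P="python3 -m pendant"
$P '[{"dp":[-0.013,0.11,0],"rotation":[0,0,0],"jaw":0},{"dp":[-0.026,0.225,0],"rotation":[0,0,0],"jaw":0},{"dp":[-0.039,0.34,0],"rotation":[0,0,0],"jaw":0},{"dp":[-0.052,0.45,0],"rotation":[0,0,0],"jaw":0},{"dp":[-0.064,0.563,0],"rotation":[0,0,0],"jaw":0},{"dp":[-0.064,0.563,0],"rotation":[0,0,0],"jaw":0}]'
$P '[{"dp":[0,0,0],"rotation":[0,0,0],"jaw":0.29},{"dp":[0,0,0],"rotation":[0,0,0],"jaw":0.29},{"dp":[0,0,-0.15],"rotation":[0,0,0],"jaw":0.29},{"dp":[0,0,-0.4],"rotation":[0,0,0],"jaw":0.29},{"dp":[0.2,-0.1,-0.7],"rotation":[0,0,0],"jaw":0.29},{"dp":[0.6,-0.2,-1],"rotation":[0,0,0],"jaw":0.29},{"dp":[1,-0.2,-1],"rotation":[0,0,0],"jaw":0.29},{"dp":[1,-0.2,-1],"rotation":[0,0,0],"jaw":0.29}]'
python3 - <<'E'
from h import *
c=cam('side'); cv2.imwrite('pics/s4.png',cv2.resize(c['image'][60:360,200:460,::-1],None,fx=2,fy=2))
for n in('side','top'):
    c=cam(n);P=cloud(c);Z=P[...,2];S=hsv(c)[...,1]
    m=(c['z_map']>0)&(Z>.04)&(Z<.056)&(P[...,1]<.09)&(P[...,1]>.01)&(P[...,0]>.5)&(P[...,0]<.66)&(S<80)
    if m.sum()>5: print('handle',n,rect(P[m]),med(P[m]))
    h=hsv(c); m=(c['z_map']>0)&(Z>.11)&(Z<.22)&(np.hypot(P[...,0]-.63,P[...,1]-.143)<.04)&(h[...,1]>90)
    for a,b in((.11,.14),(.14,.17),(.17,.195),(.195,.215)):
        q=P[m&(Z>a)&(Z<b)]
        if len(q)>4: print('rod',a,len(q),q.min(0).round(3),q.max(0).round(3),q.mean(0).round(4))
    q=P[m&(Z>.195)]
    if len(q)>4: print('top',rect(q))
E
```

```text
time: 8.68
ee_pos: [0.5779, 0.0418, 0.0107]
eef_rot: [-0.002, 1.0, 0.001, 0.0]
ft_force: [-3.9, 1.9, 3.8]
width: 0.0116
grip_force: 9.8
time: 9.68
ee_pos: [0.4254, 0.0081, 0.1614]
eef_rot: [0.001, 1.0, 0.001, 0.001]
ft_force: [-0.3, 0.1, -0.0]
width: 0.0252
grip_force: 0.0
handle side [585.3, 34.2, 79.5, 20.9, -6.5] [0.5896, 0.0361, 0.0497]
rod 0.11 52 [0.621 0.135 0.12 ] [0.644 0.148 0.14 ] [0.6322 0.1398 0.1301]
rod 0.14 76 [0.621 0.133 0.14 ] [0.643 0.147 0.17 ] [0.6324 0.1393 0.1553]
rod 0.17 65 [0.622 0.135 0.17 ] [0.645 0.148 0.195] [0.6328 0.1407 0.1824]
rod 0.195 46 [0.622 0.138 0.195] [0.645 0.151 0.208] [0.6326 0.1423 0.2021]
top [633.6, 144.4, 22.2, 13.4, -1.3]
handle top [604.8, 35.7, 40.5, 26.5, -37.2] [0.6086, 0.0338, 0.0503]
rod 0.11 5 [0.618 0.14  0.127] [0.622 0.145 0.139] [0.6204 0.1431 0.1357]
rod 0.14 14 [0.619 0.137 0.14 ] [0.63  0.148 0.168] [0.622  0.1415 0.156 ]
rod 0.17 13 [0.619 0.138 0.172] [0.63  0.146 0.193] [0.6215 0.1411 0.1817]
rod 0.195 42 [0.619 0.137 0.196] [0.641 0.151 0.21 ] [0.6291 0.1446 0.2038]
top [630.3, 145.1, 21.4, 13.2, 28.4]
```

View pics/s4.png

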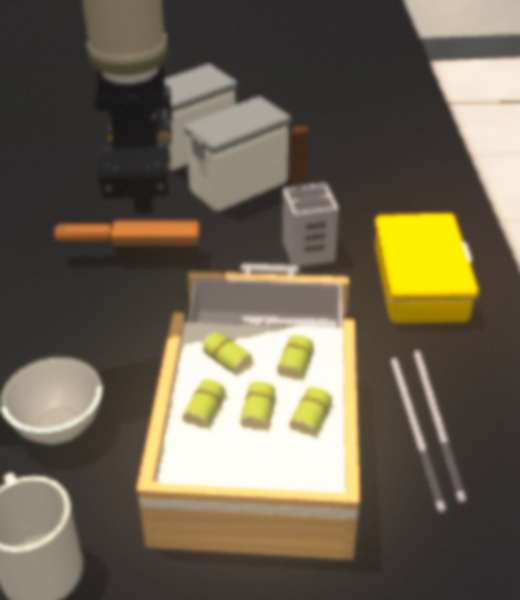

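The tray is out about 106 mm (handle at 0.587, 0.035) and all five offcuts are still on the board. Next, the rod: its grip is centred at (0.632, 0.144), upright, with its 24 mm side along x.

```bash
P="python3 -m pendant"
$P '[{"dp":[0,0,-0.2],"rotation":[0,0,0],"jaw":0.5},{"dp":[0,0,-0.4],"rotation":[0,0,0],"jaw":0.5},{"dp":[-0.35,0.22,-0.4],"rotation":[0,0,0],"jaw":0.5},{"dp":[-0.69,0.45,-0.4],"rotation":[0,0,0],"jaw":0.5},{"dp":[-0.69,0.45,-0.4],"rotation":[0,0,0],"jaw":0.5}]' | head -2
$P '[{"dp":[-0.35,0.22,0],"rotation":[0,0,0],"jaw":0.5},{"dp":[-0.69,0.455,0],"rotation":[0,0,0],"jaw":0.5},{"dp":[-0.69,0.455,0],"rotation":[0,0,0],"jaw":0.5},{"dp":[-0.69,0.455,0],"rotation":[0,0,0],"jaw":0.5}]' | head -2
$P '[{"dp":[0,0,0.2],"rotation":[0,0,0],"jaw":0.5},{"dp":[0,0,0.4],"rotation":[0,0,0],"jaw":0.5},{"dp":[0,0,0.6],"rotation":[0,0,0],"jaw":0.5},{"dp":[0,0,0.6],"rotation":[0,0,0],"jaw":0.5}]'
```

```text
time: 10.45
ee_pos: [0.5338, 0.0794, 0.2172]
time: 10.95
ee_pos: [0.635, 0.1434, 0.2195]
time: 11.45
ee_pos: [0.6331, 0.1431, 0.1296]
eef_rot: [0.001, 1.0, -0.0, -0.001]
ft_force: [0.2, -0.1, 0.2]
width: 0.0439
grip_force: 0.0
```

```bash
P="python3 -m pendant"
$P '[{"dp":[0,0,0],"rotation":[0,0,0],"jaw":0},{"dp":[0,0,0],"rotation":[0,0,0],"jaw":0},{"dp":[0,0,0],"rotation":[0,0,0],"jaw":0},{"dp":[0,0,0],"rotation":[0,0,0],"jaw":0}]' 30
$P '[{"dp":[0,0,-0.15],"rotation":[0,0,0],"jaw":0},{"dp":[0,0,-0.3],"rotation":[0,0,0],"jaw":0},{"dp":[0,0,-0.5],"rotation":[0,0,0],"jaw":0},{"dp":[0,0,-0.7],"rotation":[0,0,0],"jaw":0},{"dp":[0,0,-0.93],"rotation":[0,0,0],"jaw":0},{"dp":[0,0,-0.93],"rotation":[0,0,0],"jaw":0}]'
python3 - <<'E'
from h import *
c=cam('side'); cv2.imwrite('pics/s5.png',cv2.resize(c['image'][60:200,280:420,::-1],None,fx=4,fy=4,interpolation=cv2.INTER_CUBIC))
E
```

```text
time: 11.95
ee_pos: [0.6349, 0.1445, 0.1312]
eef_rot: [0.0, 1.0, 0.0, 0.0]
ft_force: [-1.5, 0.5, 1.5]
width: 0.0141
grip_force: 30.0
time: 12.7
ee_pos: [0.6358, 0.1445, 0.2731]
eef_rot: [0.0, 1.0, 0.001, 0.002]
ft_force: [-0.7, -0.2, -1.3]
width: 0.0135
grip_force: 30.0
```

View pics/s5.png

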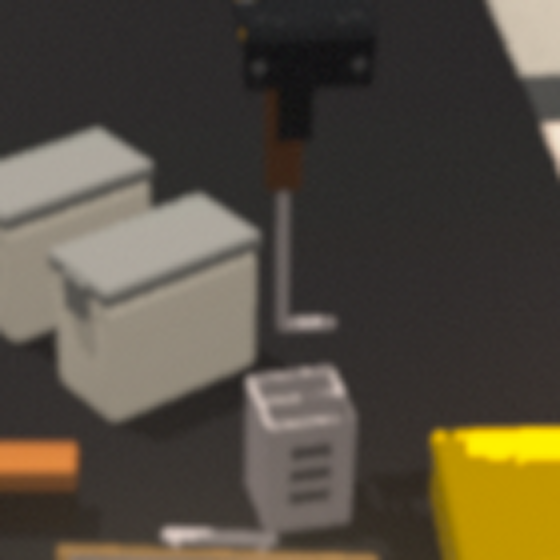

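```bash
python3 - <<'E'
from h import *
s=r.read_state();print(s['joint_positions'].round(3))
for n in('side','top'):
    c=cam(n);P=cloud(c);Z=P[...,2];h=hsv(c)
    m=(c['z_map']>0)&(Z>.125)&(Z<.3)&(P[...,0]>.6)&(P[...,0]<.7)&(abs(P[...,1]-.144)<.03)
    for a in np.arange(.13,.3,.015):
        q=P[m&(Z>a)&(Z<a+.015)]
        if len(q)>2: print(n,a.round(3),len(q),q.min(0).round(3),q.max(0).round(3),q.mean(0).round(4))
    q=P[m&(Z<.165)]
    if len(q)>4: print('foot',rect(q), q[:,2].min())
c=cam('side')
print(plane(c,[[363.7,140.5],[350.7,141.2],[350.7,120]],.15).round(4))
c=cam('top');P=cloud(c);h=hsv(c)
m=(h[...,0]>22)&(h[...,0]<45)&(h[...,1]>110)&(h[...,2]>50)&(P[...,2]<.035)&(P[...,1]>.3)&(P[...,1]<.5)
print('fallen',m.sum(),rect(P[m]),med(P[m]),rect(P[m&(P[...,2]>.012)]))
v,u=np.argwhere(m).T; print(u.min(),u.max(),v.min(),v.max())
cn=rect(P[m]); d=P[m][:,:2]*1000-[508.6,370.2]; a=np.radians(33.8); g=np.c_[d@[np.cos(a),np.sin(a)],d@[-np.sin(a),np.cos(a)]]
print('gap coords',g.min(0).round(),g.max(0).round())
E
```

```text
[-0.603  0.38   0.434  1.288 -0.157  1.505  1.384]
side 0.13 3 [0.638 0.142 0.143] [0.666 0.145 0.145] [0.6547 0.1435 0.144 ]
side 0.145 46 [0.632 0.138 0.145] [0.672 0.147 0.158] [0.6501 0.1414 0.1502]
side 0.16 15 [0.631 0.14  0.16 ] [0.637 0.144 0.174] [0.6343 0.1415 0.1668]
side 0.175 15 [0.631 0.138 0.176] [0.637 0.146 0.189] [0.634  0.1424 0.1822]
side 0.19 15 [0.631 0.141 0.191] [0.637 0.146 0.205] [0.6334 0.1429 0.1977]
side 0.205 15 [0.63  0.141 0.206] [0.636 0.147 0.219] [0.6332 0.1428 0.2132]
side 0.22 15 [0.63  0.139 0.22 ] [0.636 0.147 0.235] [0.633  0.143  0.2283]
side 0.235 14 [0.629 0.14  0.237] [0.635 0.145 0.25 ] [0.6322 0.1424 0.2431]
side 0.25 28 [0.621 0.135 0.251] [0.642 0.145 0.265] [0.632  0.1396 0.2597]
side 0.265 48 [0.621 0.135 0.266] [0.642 0.145 0.28 ] [0.6312 0.1392 0.2724]
side 0.28 41 [0.62  0.135 0.28 ] [0.642 0.143 0.295] [0.6303 0.139  0.2866]
side 0.295 18 [0.62  0.128 0.296] [0.648 0.14  0.3  ] [0.6336 0.1329 0.2983]
foot [651.7, 141.9, 40.4, 8.3, 3.0] 0.14347369095880103
[[0.6734 0.1457 0.15  ]
 [0.6369 0.1445 0.15  ]
 [0.6471 0.2603 0.15  ]]
fallen 175 [516.8, 382.9, 54.0, 30.8, 31.7] [0.5163, 0.3824, 0.0193] [516.8, 382.9, 54.0, 30.8, 31.7]
180 195 204 222
gap coords [-13. -10.] [41. 22.]
```

Rod held well: axis at (0.634, 0.1445), foot along +x, underside at z 0.145. Moving above the far end of the gap and turning the foot across it.

```bash
P="python3 -m pendant"
$P '[{"dp":[0,0,-0.15],"rotation":[0,0,0],"jaw":0},{"dp":[0.1,0.3,-0.15],"rotation":[0,0,0],"jaw":0},{"dp":[0.2,0.6,-0.15],"rotation":[0,0,0],"jaw":0},{"dp":[0.287,0.9,-0.15],"rotation":[0,0,0],"jaw":0},{"dp":[0.287,0.9,-0.15],"rotation":[0,0,0],"jaw":0}]' | head -2
$P '[{"dp":[0.1,0.3,0],"rotation":[0,0,0],"jaw":0},{"dp":[0.2,0.6,0],"rotation":[0,0,0],"jaw":0},{"dp":[0.287,0.915,0],"rotation":[0,0,0],"jaw":0},{"dp":[0.287,0.915,0],"rotation":[0,0,0],"jaw":0}]' | head -2
$P '[{"dp":[0,0,0],"rotation":[0,0,0.026],"jaw":0},{"dp":[0,0,0],"rotation":[0,0,0.052],"jaw":0},{"dp":[0,0,0],"rotation":[0,0,0.078],"jaw":0},{"dp":[0,0,0],"rotation":[0,0,0.104],"jaw":0},{"dp":[0,0,0],"rotation":[0,0,0.13],"jaw":0},{"dp":[0,0,0],"rotation":[0,0,0.156],"jaw":0},{"dp":[0,0,0],"rotation":[0,0,0.156],"jaw":0},{"dp":[0,0,0],"rotation":[0,0,0.156],"jaw":0}]'
python3 - <<'E'
from h import *
s=r.read_state();M=R.from_quat(s['eef_rot']).as_matrix();print(M.round(3),s['joint_positions'].round(2))
a=np.radians(33.8)
def gap(p): d=np.asarray(p)[...,:2]*1000-[508.6,370.2]; return np.c_[d@[np.cos(a),np.sin(a)],d@[-np.sin(a),np.cos(a)]].round(1)
print(gap([s['ee_pos']]))
for n in('side','top'):
    c=cam(n);P=cloud(c);Z=P[...,2]
    m=(c['z_map']>0)&(Z>.14)&(Z<.26)&(np.hypot(P[...,0]-.55,P[...,1]-.417)<.06)
    for lo,hi in((.14,.175),(.175,.2),(.2,.225),(.225,.25)):
        q=P[m&(Z>lo)&(Z<hi)]
        if len(q)>2: print(n,lo,len(q),gap(q).min(0),gap(q).max(0),q[:,2].min().round(3))
E
```

```text
time: 13.58
ee_pos: [0.5892, 0.2846, 0.291]
time: 14.08
ee_pos: [0.546, 0.4207, 0.2907]
time: 15.08
ee_pos: [0.5489, 0.416, 0.2924]
eef_rot: [0.47, 0.883, -0.0, 0.0]
ft_force: [0.0, -0.3, -1.1]
width: 0.0136
grip_force: 30.0
[[-0.559  0.829 -0.   ]
 [ 0.829  0.559 -0.   ]
 [-0.    -0.    -1.   ]] [-1.02  0.48  0.5   1.12 -0.22  1.59  0.01]
[[59.  15.6]]
side 0.14 21 [ 56.  -22.2] [64.5 18.8] 0.168
side 0.175 18 [ 55.7 -17.7] [62.8 21.6] 0.175
side 0.2 22 [56.1 10.5] [64.3 21.2] 0.2
side 0.225 22 [55.5 11.8] [64.8 20.6] 0.225
top 0.14 34 [ 55.4 -19.8] [63.9 15.6] 0.165
top 0.175 5 [ 55.4 -16.7] [61.3 10.7] 0.175
```

```bash
P="python3 -m pendant"
$P '[{"dp":[0,0,0.15],"rotation":[0,0,0],"jaw":0},{"dp":[0,0,0.3],"rotation":[0,0,0],"jaw":0},{"dp":[0,0,0.45],"rotation":[0,0,0],"jaw":0},{"dp":[0,0,0.6],"rotation":[0,0,0],"jaw":0},{"dp":[0,0,0.6],"rotation":[0,0,0],"jaw":0}]'
$P '[{"dp":[0,0,0.12],"rotation":[0,0,0],"jaw":0},{"dp":[0,0,0.24],"rotation":[0,0,0],"jaw":0},{"dp":[0,0,0.35],"rotation":[0,0,0],"jaw":0},{"dp":[0,0,0.42],"rotation":[0,0,0],"jaw":0},{"dp":[0,0,0.46],"rotation":[0,0,0],"jaw":0},{"dp":[0,0,0.46],"rotation":[0,0,0],"jaw":0}]'
python3 - <<'E'
from h import *
c=cam('top'); cv2.imwrite('pics/t6.png',cv2.resize(c['image'][150:270,120:250,::-1],None,fx=4,fy=4,interpolation=cv2.INTER_CUBIC))
E
```

```text
time: 15.8
ee_pos: [0.5478, 0.4162, 0.2009]
eef_rot: [0.47, 0.883, -0.001, -0.001]
ft_force: [0.6, 0.5, -0.3]
width: 0.0137
grip_force: 30.0
time: 16.55
ee_pos: [0.5502, 0.4149, 0.1378]
eef_rot: [0.472, 0.882, 0.001, 0.001]
ft_force: [-9.0, -12.1, 27.4]
width: 0.0138
grip_force: 30.0
```

View pics/t6.png

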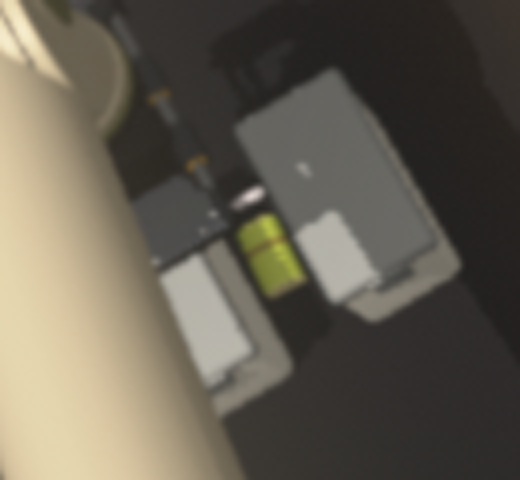

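```bash
P="python3 -m pendant"
$P '[{"dp":[0,0,-0.03],"rotation":[0,0,0],"jaw":0},{"dp":[0,0,-0.06],"rotation":[0,0,0],"jaw":0},{"dp":[0,0,-0.06],"rotation":[0,0,0],"jaw":0},{"dp":[0,0,-0.06],"rotation":[0,0,0],"jaw":0}]'
python3 - <<'E'
from h import *
a=np.radians(33.8)
def gap(p): d=np.asarray(p)[...,:2]*1000-[508.6,370.2]; return np.c_[d@[np.cos(a),np.sin(a)],d@[-np.sin(a),np.cos(a)]].round(1)
print(gap([r.read_state()['ee_pos']]))
for n in('top','side'):
    c=cam(n);P=cloud(c);Z=P[...,2];h=hsv(c)
    m=(c['z_map']>0)&(Z>-.005)&(Z<.035)&(h[...,1]<60)&(h[...,2]>110)&(np.hypot(P[...,0]-.55,P[...,1]-.417)<.06)
    for v,u in np.argwhere(m)[:30]: print(n,u,v,gap([P[v,u]])[0],(1000*P[v,u,2]).round())
    m=(c['z_map']>0)&(np.hypot(P[...,0]-.55,P[...,1]-.417)<.05)&(Z>.12)&(Z<.3)
    for lo in np.arange(.12,.26,.02):
        q=P[m&(Z>lo)&(Z<lo+.02)]
        if len(q)>2: print(n,lo.round(2),len(q),gap(q).min(0),gap(q).max(0))
E
```

```text
time: 17.1
ee_pos: [0.5486, 0.4167, 0.1422]
eef_rot: [0.471, 0.882, -0.0, 0.0]
ft_force: [0.7, -0.2, -0.9]
width: 0.0139
grip_force: 29.9
[[59.1 16.4]]
top 181 197 [71.2  0.3] 2.0
top 182 197 [62.3 -5.3] 24.0
top 183 197 [60.8 -7.8] 23.0
top 184 197 [ 59.7 -10.2] 22.0
top 180 198 [70.2  4.5] 2.0
top 181 198 [60.1 -1.7] 27.0
top 182 198 [59.8 -3.7] 23.0
top 183 198 [57.9 -6.5] 24.0
top 184 198 [56.6 -8.9] 23.0
top 179 199 [60.9  5. ] 26.0
top 180 199 [59.1  2.4] 27.0
top 181 199 [58.2  0.1] 25.0
top 182 199 [56.3 -2.6] 26.0
top 183 199 [55.7 -4.8] 22.0
top 184 199 [60.3 -4.8] 4.0
top 178 200 [60.1  9.2] 25.0
top 179 200 [58.3  6.6] 26.0
top 180 200 [56.7  4. ] 26.0
top 181 200 [57.4  2.4] 19.0
top 182 200 [53.5 -1.2] 26.0
top 177 201 [57.7 12.7] 29.0
top 178 201 [57.  10.5] 27.0
top 179 201 [55.4  7.9] 26.0
top 194 210 [ 14.8 -14.2] 1.0
top 175 211 [35.1 32.9] 26.0
top 175 212 [30.1 33.1] 33.0
top 195 212 [  8.6 -13.5] -1.0
top 176 213 [26.9 32.5] 30.0
top 177 214 [25.4 32.9] 21.0
top 177 215 [20.4 33.1] 29.0
top 0.12 11 [ 49.7 -33.4] [ 70.2 -29.8]
top 0.24 75 [ 18.7 -21.9] [99.4 -6.5]
top 0.26 82 [ 20.6 -23.2] [96.6 -7.5]
side 0.12 102 [ 15.2 -31.4] [71.9 64.6]
side 0.14 38 [52.5  7.4] [72.8 30.3]
side 0.16 52 [43.9  3. ] [77.1 27.8]
side 0.18 68 [43.6  1.6] [81.3 27.8]
side 0.2 86 [38.5  1.5] [85.8 26.5]
side 0.22 36 [ 24.9 -18. ] [82.9 30.4]
side 0.24 139 [ 18.3 -25.5] [92.1 24.1]
side 0.26 168 [ 17.6 -24.7] [107.1  31.7]
```

```bash
P="python3 -m pendant"
$P '[{"dp":[0,0,0.01],"rotation":[0,0,0],"jaw":0},{"dp":[0,0,0.02],"rotation":[0,0,0],"jaw":0},{"dp":[0,0,0.02],"rotation":[0,0,0],"jaw":0},{"dp":[0,0,0.02],"rotation":[0,0,0],"jaw":0}]'
$P '[{"dp":[0,-0.06,0],"rotation":[0,0,0],"jaw":0},{"dp":[0,-0.12,0],"rotation":[0,0,0],"jaw":0},{"dp":[0,-0.18,0],"rotation":[0,0,0],"jaw":0},{"dp":[0,-0.24,0],"rotation":[0,0,0],"jaw":0},{"dp":[0,-0.3,0],"rotation":[0,0,0],"jaw":0},{"dp":[0,-0.3,0],"rotation":[0,0,0],"jaw":0}]'
python3 - <<'E'
from h import *
c=cam('top'); cv2.imwrite('pics/t7.png',cv2.resize(c['image'][150:270,120:250,::-1],None,fx=4,fy=4,interpolation=cv2.INTER_CUBIC))
P=cloud(c);h=hsv(c);a=np.radians(33.8)
def gap(p): d=np.asarray(p)[...,:2]*1000-[508.6,370.2]; return np.c_[d@[np.cos(a),np.sin(a)],d@[-np.sin(a),np.cos(a)]].round(1)
m=(h[...,0]>22)&(h[...,0]<45)&(h[...,1]>110)&(h[...,2]>50)&(P[...,2]<.035)&(P[...,1]>.2)&(P[...,1]<.5)
print('fallen',m.sum(),med(P[m]),gap(P[m]).min(0),gap(P[m]).max(0))
E
```

```text
time: 17.7
ee_pos: [0.5485, 0.4167, 0.1395]
eef_rot: [0.471, 0.882, -0.0, -0.0]
ft_force: [0.6, -1.7, -1.9]
width: 0.0136
grip_force: 29.9
time: 18.45
ee_pos: [0.5105, 0.3913, 0.1398]
eef_rot: [0.471, 0.882, -0.0, -0.0]
ft_force: [-0.4, -0.8, -0.2]
width: 0.0137
grip_force: 29.9
fallen 169 [0.4885, 0.3611, 0.0193] [-44.6 -11.1] [ 8.2 23.6]
```

View pics/t7.png

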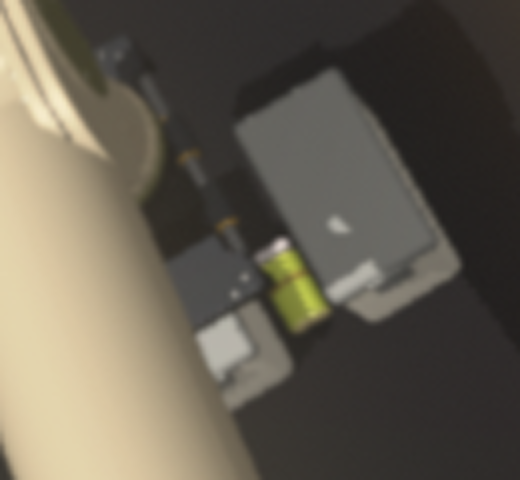

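The foot, at crop (270,248), is pushing the offcut along the gap. Continuing.

```bash
P="python3 -m pendant"
$P '[{"dp":[0,-0.07,0],"rotation":[0,0,0],"jaw":0},{"dp":[0,-0.14,0],"rotation":[0,0,0],"jaw":0},{"dp":[0,-0.21,0],"rotation":[0,0,0],"jaw":0},{"dp":[0,-0.28,0],"rotation":[0,0,0],"jaw":0},{"dp":[0,-0.35,0],"rotation":[0,0,0],"jaw":0},{"dp":[0,-0.42,0],"rotation":[0,0,0],"jaw":0},{"dp":[0,-0.49,0],"rotation":[0,0,0],"jaw":0}]' | sed -n 2,4p
$P '[{"dp":[0,-0.07,0],"rotation":[0,0,0],"jaw":0},{"dp":[0,-0.14,0],"rotation":[0,0,0],"jaw":0},{"dp":[0,-0.21,0],"rotation":[0,0,0],"jaw":0},{"dp":[0,-0.28,0],"rotation":[0,0,0],"jaw":0},{"dp":[0,-0.34,0],"rotation":[0,0,0],"jaw":0},{"dp":[0,-0.34,0],"rotation":[0,0,0],"jaw":0}]' | sed -n 2,4p
cat >> h.py <<'E'
A=np.radians(33.8)
def gap(p): d=np.atleast_2d(p)[...,:2]*1000-[508.6,370.2]; return np.c_[d@[np.cos(A),np.sin(A)],d@[-np.sin(A),np.cos(A)]].round(1)
def greens(n):
    c=cam(n);P=cloud(c);h=hsv(c)
    g=(c['z_map']>0)&(h[...,0]>22)&(h[...,0]<45)&(h[...,1]>110)&(h[...,2]>50)&(P[...,2]<.13)&(P[...,0]>.25)&(P[...,0]<.72)&(P[...,1]<.55)
    return c,[(int(m.sum()),rect(P[m]),med(P[m]),P[m][:,2].max().round(3)) for m in comps(g,25)]
E
python3 - <<'E'
from h import *
for n in('top','side'): print(*greens(n)[1],sep='\n')
E
```

```text
ee_pos: [0.4496, 0.3504, 0.1397]
eef_rot: [0.471, 0.882, 0.0, -0.0]
ft_force: [1.1, -0.5, -1.4]
ee_pos: [0.4073, 0.3222, 0.1397]
eef_rot: [0.471, 0.882, 0.0, -0.0]
ft_force: [-0.2, 0.0, -1.3]
(156, [625.0, -278.7, 45.9, 33.3, 80.6], [0.6221, -0.2778, 0.105], np.float64(0.115))
(46, [615.6, -373.1, 66.1, 24.6, 16.5], [0.6297, -0.3735, 0.1008], np.float64(0.106))
(142, [598.6, -178.2, 44.8, 25.1, 70.3], [0.5977, -0.1785, 0.105], np.float64(0.111))
(147, [551.9, -249.3, 45.8, 25.4, 76.2], [0.5517, -0.2495, 0.1051], np.float64(0.114))
(150, [521.2, -167.4, 49.5, 24.7, -46.1], [0.5211, -0.1678, 0.1061], np.float64(0.113))
(151, [494.3, -243.1, 45.6, 26.4, 69.0], [0.4925, -0.2433, 0.1055], np.float64(0.114))
(186, [385.6, 294.9, 54.1, 32.4, 32.3], [0.3877, 0.2918, 0.0191], np.float64(0.026))
(162, [385.7, 309.0, 68.9, 64.8, -59.8], [0.3895, 0.2886, 0.0141], np.float64(0.023))
(403, [456.4, -252.3, 276.9, 105.7, -72.5], [0.4515, -0.2904, 0.0989], np.float64(0.103))
(400, [649.1, -268.5, 264.8, 86.8, 64.1], [0.6493, -0.3043, 0.0993], np.float64(0.103))
(210, [521.9, -171.4, 51.5, 26.0, -46.5], [0.5209, -0.173, 0.1033], np.float64(0.108))
(189, [602.6, -180.7, 50.6, 27.8, 68.1], [0.6037, -0.1818, 0.1039], np.float64(0.109))
(228, [497.8, -245.9, 52.1, 27.1, 68.3], [0.4997, -0.2479, 0.1037], np.float64(0.107))
(221, [555.9, -252.2, 53.0, 27.4, 77.1], [0.5568, -0.2532, 0.104], np.float64(0.108))
(245, [625.9, -280.7, 53.6, 28.3, 74.7], [0.6264, -0.2827, 0.1041], np.float64(0.109))
```

```bash
P="python3 -m pendant"
$P '[{"dp":[0,0.02,-0.3],"rotation":[0,0,0],"jaw":0},{"dp":[0,0.02,-0.6],"rotation":[0,0,0],"jaw":0},{"dp":[0,0.02,-1],"rotation":[0,0,0],"jaw":0},{"dp":[0,0.02,-1],"rotation":[0,0,0],"jaw":0}]' | sed -n 2,4p
$P '[{"dp":[0,0,0],"rotation":[0,0,-0.026],"jaw":0},{"dp":[0,0,0],"rotation":[0,0,-0.052],"jaw":0},{"dp":[0,0,0],"rotation":[0,0,-0.078],"jaw":0},{"dp":[0,0,0],"rotation":[0,0,-0.104],"jaw":0},{"dp":[0,0,0],"rotation":[0,0,-0.13],"jaw":0},{"dp":[0,0,0],"rotation":[0,0,-0.156],"jaw":0},{"dp":[0,0,0],"rotation":[0,0,-0.156],"jaw":0},{"dp":[0,0,0],"rotation":[0,0,-0.156],"jaw":0}]' | sed -n 2,4p
for i in 1 2; do $P '[{"dp":[-0.25,-0.195,0],"rotation":[0,0,0],"jaw":0},{"dp":[-0.5,-0.39,0],"rotation":[0,0,0],"jaw":0},{"dp":[-0.75,-0.587,0],"rotation":[0,0,0],"jaw":0},{"dp":[-0.75,-0.587,0],"rotation":[0,0,-0.007],"jaw":0},{"dp":[-0.75,-0.587,0],"rotation":[0,0,-0.007],"jaw":0}]' | sed -n 2,4p; done
python3 - <<'E'
from h import *
s=r.read_state();print(s['ee_pos'],R.from_quat(s['eef_rot']).as_matrix()[:,1].round(3))
c=cam('side');P=cloud(c);Z=P[...,2]
m=(c['z_map']>0)&(Z>.12)&(Z<.3)&(P[...,0]>.59)&(P[...,0]<.7)&(abs(P[...,1]-.144)<.04)
for a in np.arange(.135,.3,.02):
    q=P[m&(Z>a)&(Z<a+.02)]
    if len(q)>2: print(a.round(3),len(q),q.min(0).round(3),q.max(0).round(3),q.mean(0).round(4))
print('foot',rect(P[m&(Z<.172)]))
v,u=np.argwhere(m&(Z<.172)).T; i=u.argmax(); print(P[v[i],u[i]],u.max())
E
```

```text
ee_pos: [0.4122, 0.3254, 0.2941]
eef_rot: [0.471, 0.882, 0.004, 0.001]
ft_force: [0.2, 0.3, -1.8]
ee_pos: [0.4103, 0.324, 0.2892]
eef_rot: [0.002, 1.0, -0.0, -0.0]
ft_force: [-0.9, -0.5, -0.9]
ee_pos: [0.5229, 0.2358, 0.2893]
eef_rot: [-0.02, 1.0, -0.0, -0.0]
ft_force: [1.0, 0.9, -1.4]
ee_pos: [0.6388, 0.1536, 0.2892]
eef_rot: [-0.043, 0.999, 0.0, -0.0]
ft_force: [0.0, 0.1, -1.6]
[0.63884798 0.15359428 0.28923362] [-0.086  0.996  0.   ]
0.155 35 [0.627 0.148 0.164] [0.666 0.158 0.175] [0.6459 0.1523 0.171 ]
0.175 23 [0.626 0.147 0.175] [0.66  0.155 0.194] [0.6327 0.1511 0.1829]
0.195 18 [0.629 0.147 0.195] [0.634 0.156 0.214] [0.6313 0.1521 0.2048]
0.215 20 [0.628 0.146 0.215] [0.634 0.153 0.235] [0.6309 0.1499 0.2259]
0.235 19 [0.628 0.148 0.235] [0.636 0.155 0.254] [0.6324 0.1513 0.2452]
0.255 21 [0.63  0.149 0.255] [0.636 0.156 0.274] [0.6328 0.1519 0.2649]
0.275 59 [0.622 0.143 0.276] [0.645 0.156 0.295] [0.6331 0.1479 0.2869]
0.295 15 [0.624 0.143 0.295] [0.645 0.152 0.3  ] [0.6344 0.1472 0.2983]
foot [645.9, 153.0, 38.6, 8.4, 5.5]
[0.6655087  0.15103817 0.17138826] 361
```

```bash
P="python3 -m pendant"
$P '[{"dp":[0.005,-0.053,0],"rotation":[0,0,0],"jaw":0},{"dp":[0.005,-0.053,0],"rotation":[0,0,0],"jaw":0},{"dp":[0.005,-0.053,0.2],"rotation":[0,0,0],"jaw":0},{"dp":[0.005,-0.053,0.4],"rotation":[0,0,0],"jaw":0},{"dp":[0.005,-0.053,0.5],"rotation":[0,0,0],"jaw":0},{"dp":[0.005,-0.053,0.6],"rotation":[0,0,0],"jaw":0},{"dp":[0.005,-0.053,0.7],"rotation":[0,0,0],"jaw":0},{"dp":[0.005,-0.053,0.7],"rotation":[0,0,0],"jaw":0}]'
$P '[{"dp":[0,0,0.08],"rotation":[0,0,0],"jaw":0},{"dp":[0,0,0.16],"rotation":[0,0,0],"jaw":0},{"dp":[0,0,0.24],"rotation":[0,0,0],"jaw":0},{"dp":[0,0,0.3],"rotation":[0,0,0],"jaw":0},{"dp":[0,0,0.3],"rotation":[0,0,0],"jaw":0}]'
```

```text
time: 24.02
ee_pos: [0.6385, 0.1449, 0.1836]
eef_rot: [-0.044, 0.999, -0.0, -0.001]
ft_force: [0.2, -0.6, -0.7]
width: 0.0138
grip_force: 30.0
time: 24.65
ee_pos: [0.6385, 0.1448, 0.1387]
eef_rot: [-0.044, 0.999, -0.0, -0.001]
ft_force: [-0.1, 0.5, -1.1]
width: 0.0137
grip_force: 30.0
```

```bash
P="python3 -m pendant"
$P '[{"dp":[0,0,0.02],"rotation":[0,0,0],"jaw":0},{"dp":[0,0,0.035],"rotation":[0,0,0],"jaw":0},{"dp":[0,0,0.035],"rotation":[0,0,0],"jaw":0}]'
$P '[{"dp":[0,0,0],"rotation":[0,0,0],"jaw":0.3},{"dp":[0,0,0],"rotation":[0,0,0],"jaw":0.4},{"dp":[0,0,0],"rotation":[0,0,0],"jaw":0.4},{"dp":[0,0,-0.2],"rotation":[0,0,0],"jaw":0.4},{"dp":[0,0,-0.4],"rotation":[0,0,0],"jaw":0.4},{"dp":[0,0,-0.7],"rotation":[0,0,0],"jaw":0.4},{"dp":[0.2,0.2,-0.9],"rotation":[0,0,0],"jaw":0.6},{"dp":[0.5,0.4,-0.9],"rotation":[0,0,0],"jaw":0.8}]' | sed -n 2,6p
python3 - <<'E'
from h import *
c=cam('side'); cv2.imwrite('pics/s8.png',cv2.resize(c['image'][60:240,220:420,::-1],None,fx=4,fy=4,interpolation=cv2.INTER_CUBIC))
P=cloud(c);Z=P[...,2];h=hsv(c)
m=(c['z_map']>0)&(Z>.1)&(Z<.22)&(np.hypot(P[...,0]-.63,P[...,1]-.143)<.04)&(h[...,1]>90)
for a in (.11,.14,.17,.195):
    q=P[m&(Z>a)&(Z<a+.025)]
    if len(q)>4: print('rod',a,len(q),q.min(0).round(3),q.max(0).round(3),q.mean(0).round(4))
for n in('top','side'): print(*[g for g in greens(n)[1] if g[2][2]<.05],sep='\n')
s=r.read_state();print(s['joint_positions'].round(2))
E
```

```text
time: 25.02
ee_pos: [0.639, 0.145, 0.1344]
eef_rot: [-0.044, 0.999, 0.0, 0.0]
ft_force: [-0.8, -0.6, -0.9]
width: 0.0139
grip_force: 30.0
ee_pos: [0.5598, 0.1984, 0.2717]
eef_rot: [-0.043, 0.999, 0.001, 0.002]
ft_force: [0.1, 0.9, 0.4]
width: 0.0478
grip_force: 0.0
rod 0.11 35 [0.612 0.134 0.116] [0.633 0.145 0.134] [0.6217 0.1373 0.127 ]
rod 0.14 57 [0.609 0.131 0.14 ] [0.629 0.143 0.164] [0.6198 0.1379 0.1527]
rod 0.17 61 [0.606 0.134 0.171] [0.628 0.146 0.195] [0.6169 0.1392 0.1825]
rod 0.195 35 [0.606 0.135 0.195] [0.625 0.147 0.205] [0.616  0.1402 0.201 ]

(170, [390.1, 309.8, 76.2, 66.5, 37.3], [0.3914, 0.2904, 0.0138], np.float64(0.022))
[-0.92  0.25  0.62  1.47 -0.15  1.47  1.36]
```

View pics/s8.png

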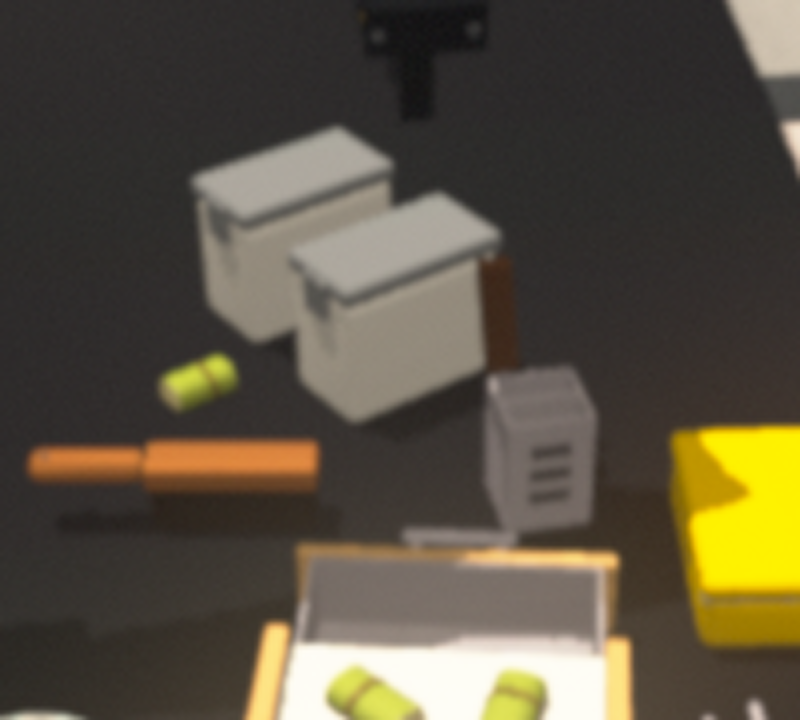

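The rod stands in the drainer (it leans about 5°). The fallen offcut lies clear of the tubs, at crop (198,382). Going to it.

```bash
P="python3 -m pendant"
for i in 1 2; do $P '[{"dp":[0.2,0.15,0],"rotation":[0,0,0],"jaw":0.8},{"dp":[0.4,0.3,0.15],"rotation":[0,0,0],"jaw":0.8},{"dp":[0.54,0.365,0.3],"rotation":[0,0,0],"jaw":0.8},{"dp":[0.54,0.365,0.3],"rotation":[0,0,0],"jaw":0.8}]' | sed -n 2,2p; done
$P '[{"dp":[0,0,0],"rotation":[0,0,-0.025],"jaw":0.7},{"dp":[0,0,0],"rotation":[0,0,-0.05],"jaw":0.7},{"dp":[0,0,0],"rotation":[0,0,-0.075],"jaw":0.7},{"dp":[0,0,0],"rotation":[0,0,-0.075],"jaw":0.7},{"dp":[0,0,0],"rotation":[0,0,-0.075],"jaw":0.7}]'
python3 - <<'E'
from h import *
for n in('side','top'): print(*[g for g in greens(n)[1] if g[2][2]<.05],sep='\n')
s=r.read_state();M=R.from_quat(s['eef_rot']).as_matrix();print(s['ee_pos'],M[:,1].round(3),np.degrees(np.arctan2(M[1,1],M[0,1])))
c=cam('side'); P=cloud(c);h=hsv(c)
m=(h[...,0]>22)&(h[...,0]<45)&(h[...,1]>110)&(h[...,2]>50)&(P[...,2]<.035)&(P[...,1]>.2)&(P[...,1]<.5)&(P[...,2]>.011)
print(rect(P[m]),med(P[m]))
for x in((.388,.293,0),): print(tool(x))
E
```

```text
ee_pos: [0.4723, 0.2455, 0.2231]
ee_pos: [0.3878, 0.2927, 0.1788]
time: 27.8
ee_pos: [0.3892, 0.2926, 0.18]
eef_rot: [-0.273, 0.962, 0.0, 0.0]
ft_force: [0.5, 0.0, -0.4]
width: 0.0609
grip_force: 0.0
(163, [387.4, 309.0, 81.5, 58.4, -85.6], [0.3896, 0.2897, 0.0131], np.float64(0.022))
(175, [383.4, 295.1, 47.9, 35.8, 33.8], [0.3827, 0.2916, 0.0188], np.float64(0.029))
[0.38859794 0.29284507 0.17971998] [-0.528  0.849  0.   ] 121.85735360433421
[390.3, 292.1, 57.2, 30.9, 38.0] [0.392, 0.2881, 0.0175]
[0.00237761 0.00189118 1.19736187]
```

```bash
P="python3 -m pendant"
$P '[{"dp":[0,0,0.3],"rotation":[0,0,0],"jaw":0.7},{"dp":[0,0,0.6],"rotation":[0,0,0],"jaw":0.7},{"dp":[0,0,0.7],"rotation":[0,0,0],"jaw":0.7},{"dp":[0,0,0.7],"rotation":[0,0,0],"jaw":0.7}]' | sed -n 2,4p
$P '[{"dp":[0,0,0.25],"rotation":[0,0,0],"jaw":0.7},{"dp":[0,0,0.5],"rotation":[0,0,0],"jaw":0.7},{"dp":[0,0,0.6],"rotation":[0,0,0],"jaw":0.7},{"dp":[0,0,0.6],"rotation":[0,0,0],"jaw":0.7}]'
$P '[{"dp":[0,0,0],"rotation":[0,0,0],"jaw":0},{"dp":[0,0,0],"rotation":[0,0,0],"jaw":0},{"dp":[0,0,0],"rotation":[0,0,0],"jaw":0},{"dp":[0,0,0],"rotation":[0,0,0],"jaw":0},{"dp":[0,0,0],"rotation":[0,0,0],"jaw":0}]' 15
$P '[{"dp":[0,0,-0.2],"rotation":[0,0,0],"jaw":0},{"dp":[0,0,-0.4],"rotation":[0,0,0],"jaw":0},{"dp":[0,0,-0.7],"rotation":[0,0,0],"jaw":0},{"dp":[0,0,-1],"rotation":[0,0,0],"jaw":0},{"dp":[0,0,-1],"rotation":[0,0,0],"jaw":0}]'
```

```text
ee_pos: [0.388, 0.2929, 0.0745]
eef_rot: [-0.276, 0.961, -0.0, -0.0]
ft_force: [-0.1, -0.4, -0.4]
time: 28.95
ee_pos: [0.3884, 0.2934, -0.0149]
eef_rot: [-0.276, 0.961, 0.0, 0.0]
ft_force: [1.1, 0.1, 0.6]
width: 0.0612
grip_force: 0.0
time: 29.58
ee_pos: [0.3882, 0.2933, -0.0153]
eef_rot: [-0.276, 0.961, 0.0, 0.0]
ft_force: [-1.0, 0.7, 5.0]
width: 0.0311
grip_force: 15.0
time: 30.2
ee_pos: [0.3895, 0.2944, 0.1374]
eef_rot: [-0.276, 0.961, 0.002, 0.002]
ft_force: [-0.0, 0.4, -1.0]
width: 0.0312
grip_force: 15.0
```

```bash
P="python3 -m pendant"
$P '[{"dp":[0,0,0],"rotation":[0,0,0.025],"jaw":0},{"dp":[0,0,0],"rotation":[0,0,0.05],"jaw":0},{"dp":[0,0,0],"rotation":[0,0,0.075],"jaw":0},{"dp":[0,0,0],"rotation":[0,0,0.1],"jaw":0},{"dp":[0,0,0],"rotation":[0,0,0.1075],"jaw":0},{"dp":[0,0,0],"rotation":[0,0,0.1075],"jaw":0}]' | sed -n 2,3p
for i in 1 2 3; do $P '[{"dp":[-0.17,-0.25,0],"rotation":[0,0,0],"jaw":0},{"dp":[-0.34,-0.5,0],"rotation":[0,0,0],"jaw":0},{"dp":[-0.499,-0.735,0],"rotation":[0,0,0],"jaw":0},{"dp":[-0.499,-0.735,0],"rotation":[0,0,0],"jaw":0}]' | sed -n 2,3p; done
python3 - <<'E'
from h import *
s=r.read_state();M=R.from_quat(s['eef_rot']).as_matrix();print(M[:,1].round(3),s['width'])
print(tool((.574,-.060,.042)), s['ee_pos'])
E
```

```text
ee_pos: [0.3876, 0.2926, 0.1333]
eef_rot: [0.058, 0.998, -0.001, -0.0]
ee_pos: [0.4506, 0.1715, 0.134]
eef_rot: [0.06, 0.998, -0.0, -0.0]
ee_pos: [0.5116, 0.054, 0.134]
eef_rot: [0.06, 0.998, -0.001, 0.0]
ee_pos: [0.5728, -0.0634, 0.1337]
eef_rot: [0.059, 0.998, -0.001, -0.0]
[ 0.119  0.993 -0.002] 0.03127447277450181
[-0.00555609  0.02451196  0.61130472] [ 0.57280997 -0.06341479  0.1337019 ]
```

```bash
P="python3 -m pendant"
$P '[{"dp":[0,0.025,0.25],"rotation":[0,0,0],"jaw":0},{"dp":[0,0.025,0.5],"rotation":[0,0,0],"jaw":0},{"dp":[0,0.025,0.66],"rotation":[0,0,0],"jaw":0},{"dp":[0,0.025,0.66],"rotation":[0,0,0],"jaw":0},{"dp":[0,0.025,0.66],"rotation":[0,0,0],"jaw":0.5},{"dp":[0,0.025,0.66],"rotation":[0,0,0],"jaw":0.5},{"dp":[0,0.025,0.66],"rotation":[0,0,0],"jaw":0.5}]'
$P '[{"dp":[0,0,-0.3],"rotation":[0,0,0],"jaw":0.5},{"dp":[0,0,-0.6],"rotation":[0,0,0],"jaw":0.5},{"dp":[0.4,0.2,-0.9],"rotation":[0,0,0],"jaw":0.5},{"dp":[0.8,0.5,-0.9],"rotation":[0,0,0],"jaw":0.6},{"dp":[1,0.8,-0.9],"rotation":[0,0,0],"jaw":0.6},{"dp":[1,0.8,-0.9],"rotation":[0,0,0],"jaw":0.6}]' | sed -n 2,3p
python3 - <<'E'
from h import *
for n in('top','side'):
    c,g=greens(n); print(*g,sep='\n')
    P=cloud(c);h=hsv(c);Z=P[...,2];H,S,V=[h[...,i] for i in range(3)]
    m=(c['z_map']>0)&(H<16)&(S>120)&(V>40)&(P[...,0]<.55)&(P[...,0]>.2)&(P[...,1]>.05)&(P[...,1]<.25)&(Z>.045)&(Z<.075)
    q=P[m]; print(n,'brush',rect(q),np.percentile(q[:,2],[5,50,95]).round(4)); b=q[q[:,0]>.385]; print(' block',rect(b),med(b)); b=q[q[:,0]<.34]; print(' handle',rect(b))
    cv2.imwrite('pics/%s9.png'%n,c['image'][:,:,::-1])
E
```

```text
time: 33.33
ee_pos: [0.5736, -0.0576, 0.0362]
eef_rot: [0.058, 0.998, 0.0, 0.001]
ft_force: [-0.2, 0.6, -0.9]
width: 0.043
grip_force: 0.0
ee_pos: [0.4362, 0.082, 0.1711]
eef_rot: [0.056, 0.998, 0.002, 0.0]
(156, [624.1, -278.9, 46.9, 30.5, 77.0], [0.6222, -0.2778, 0.1048], np.float64(0.115))
(53, [616.6, -373.0, 64.0, 27.2, 18.6], [0.6237, -0.3741, 0.1003], np.float64(0.108))
(144, [598.3, -177.7, 45.5, 26.0, 70.5], [0.5979, -0.1781, 0.1053], np.float64(0.115))
(101, [573.2, -56.6, 46.6, 22.2, -4.3], [0.5708, -0.0568, 0.0279], np.float64(0.038))
(149, [552.2, -249.3, 46.6, 25.6, 76.6], [0.5514, -0.2492, 0.1055], np.float64(0.114))
(150, [521.8, -167.8, 48.9, 24.7, -46.5], [0.5213, -0.1679, 0.1053], np.float64(0.117))
(151, [494.1, -242.7, 46.1, 25.2, 67.7], [0.4925, -0.2432, 0.1055], np.float64(0.112))
top brush [289.8, 146.3, 25.1, 9.4, 1.8] [0.049  0.0546 0.0594]
 block [0.0, 0.0, 0.0, 0.0, 0.0] [nan, nan, nan]
 handle [289.8, 146.3, 25.1, 9.4, 1.8]
(805, [553.0, -242.3, 258.8, 213.5, 83.7], [0.5562, -0.2974, 0.099], np.float64(0.103))
(211, [522.3, -171.2, 52.0, 26.7, -45.6], [0.5209, -0.1728, 0.1034], np.float64(0.108))
(194, [602.2, -181.8, 54.4, 27.2, 70.6], [0.6035, -0.1822, 0.104], np.float64(0.109))
(228, [497.3, -246.7, 52.0, 27.5, 67.6], [0.4996, -0.248, 0.1038], np.float64(0.108))
(223, [555.8, -251.9, 51.3, 27.3, 77.2], [0.5566, -0.2534, 0.1038], np.float64(0.108))
(248, [625.5, -281.9, 52.6, 28.6, 74.8], [0.6264, -0.2824, 0.1042], np.float64(0.108))
side brush [383.4, 132.3, 209.7, 42.1, -3.8] [0.0465 0.054  0.0573]
 block [436.1, 128.8, 104.1, 42.1, -3.8] [0.4364, 0.1228, 0.0542]
 handle [309.0, 133.5, 61.1, 22.6, -1.6]
  return _methods._mean(a, axis=axis, dtype=dtype,
  ret = um.true_divide(
```

View pics/side9.png

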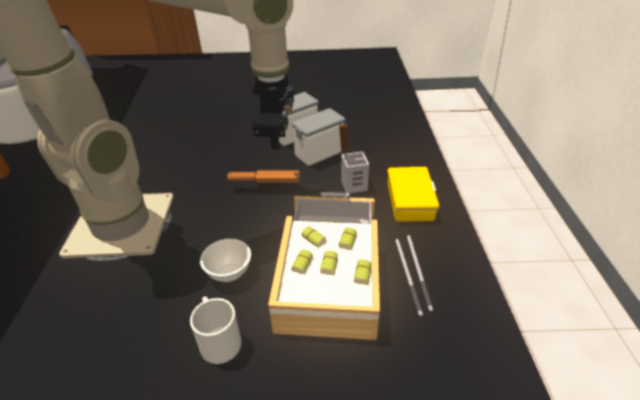

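The fallen offcut is now in the tray, and all five others are still on the board. Next I locate the brush block precisely, using rays from the first top view's corners.

```bash
python3 - <<'E'
from h import *
c=cam('top')
q=plane(c,[[264.5,223.75],[276.75,225],[272,268.75],[259.5,267]],.056); print(q.round(4),q.mean(0).round(4), np.degrees(np.arctan2(*(q[0]+q[1]-q[2]-q[3])[[1,0]])))
P=np.load('top0.npy');im=cv2.imread('pics/top0.png');h=cv2.cvtColor(im,cv2.COLOR_BGR2HSV);H,S,V=[h[...,i] for i in range(3)]
m=(H<16)&(S>120)&(V>40)&(P[...,0]>.25)&(P[...,0]<.55)&(P[...,1]>.05)&(P[...,1]<.25)&(P[...,2]>.048)
b=m&(P[...,0]>.38); print('block',rect(P[b]),med(P[b]))
c=cam('side');P=cloud(c);h=hsv(c);H,S,V=[h[...,i] for i in range(3)]
m=(H<16)&(S>120)&(V>40)&(P[...,0]>.25)&(P[...,0]<.55)&(P[...,1]>.05)&(P[...,1]<.25)&(P[...,2]>.0535)
b=m&(P[...,0]>.38); print('side top face',rect(P[b]),med(P[b]))
v,u=np.argwhere(m).T; print(u.min(),u.max(),plane(c,[[u.min()-.5,176],[u.max()+.5,176]],.056))
E
```

```text
[[0.4855 0.1427 0.056 ]
 [0.483  0.1071 0.056 ]
 [0.3572 0.1144 0.056 ]
 [0.361  0.1502 0.056 ]] [0.4217 0.1286 0.056 ] -3.3952086010080955
block [433.0, 129.9, 106.6, 36.6, -3.4] [0.4323, 0.1295, 0.0565]
side top face [432.8, 128.6, 107.7, 38.6, -5.4] [0.4355, 0.1292, 0.0553]
228 298 [[0.28186705 0.12851341 0.056     ]
 [0.48666899 0.11671335 0.056     ]]
```

```bash
P="python3 -m pendant"
$P '[{"dp":[0,0,0],"rotation":[0,0,-0.0083],"jaw":0.75},{"dp":[0,0,0],"rotation":[0,0,-0.0083],"jaw":0.75},{"dp":[0,0,0],"rotation":[0,0,-0.0083],"jaw":0.75}]' | sed -n 2,3p
python3 - <<'E'
from h import *
s=r.read_state();M=R.from_quat(s['eef_rot']).as_matrix();print(M[:,1].round(3));print(tool((.4225,.129,.011)))
E
```

```text
ee_pos: [0.4384, 0.0779, 0.1703]
eef_rot: [0.033, 0.999, -0.0, -0.0]
[ 0.067  0.998 -0.   ]
[0.12816143 0.33294311 1.06189651]
```

```bash
P="python3 -m pendant"
$P '[{"dp":[0.128,0.333,0],"rotation":[0,0,0],"jaw":0.75},{"dp":[0.128,0.333,0],"rotation":[0,0,0],"jaw":0.75},{"dp":[0.128,0.333,0.3],"rotation":[0,0,0],"jaw":0.75},{"dp":[0.128,0.333,0.55],"rotation":[0,0,0],"jaw":0.75},{"dp":[0.128,0.333,0.55],"rotation":[0,0,0],"jaw":0.75}]' | sed -n 2,4p
$P '[{"dp":[0,0,0.25],"rotation":[0,0,0],"jaw":0.75},{"dp":[0,0,0.51],"rotation":[0,0,0],"jaw":0.75},{"dp":[0,0,0.51],"rotation":[0,0,0],"jaw":0.75},{"dp":[0,0,0.51],"rotation":[0,0,0],"jaw":0.75}]'
$P '[{"dp":[0,0,0],"rotation":[0,0,0],"jaw":0.2},{"dp":[0,0,0],"rotation":[0,0,0],"jaw":0.2},{"dp":[0,0,0],"rotation":[0,0,0],"jaw":0.2},{"dp":[0,0,0],"rotation":[0,0,0],"jaw":0.2},{"dp":[0,0,0],"rotation":[0,0,0],"jaw":0.2}]' 40
$P '[{"dp":[0,0,-0.3],"rotation":[0,0,0],"jaw":0.2},{"dp":[0,0,-0.6],"rotation":[0,0,0],"jaw":0.2},{"dp":[0,0,-0.9],"rotation":[0,0,0],"jaw":0.2},{"dp":[0,0,-1],"rotation":[0,0,0],"jaw":0.2},{"dp":[0,0,-1],"rotation":[0,0,0.0083],"jaw":0.2},{"dp":[0,0,-1],"rotation":[0,0,0.0083],"jaw":0.2}]'
python3 - <<'E'
from h import *
s=r.read_state();M=R.from_quat(s['eef_rot']).as_matrix();print(M.round(3),s['ee_pos'].round(4))
ux=np.array([np.cos(np.radians(-6.5)),np.sin(np.radians(-6.5))]);uy=np.array([-ux[1],ux[0]])
for b in((34,-85),(-34,-85)):
    w=np.array([553.2,-243.6])+b[0]*ux+b[1]*uy; print(b,w.round(1),tool((*w/1000,s['ee_pos'][2])))
for n in('side','top'):
    c=cam(n);P=cloud(c);h=hsv(c);H,S,V=[h[...,i] for i in range(3)];Z=P[...,2]
    m=(c['z_map']>0)&(H<16)&(S>120)&(V>40)&(P[...,0]>.2)&(P[...,0]<.55)&(P[...,1]>.05)&(P[...,1]<.25)&(Z>.1)
    q=P[m]; print(n,len(q),rect(q),np.percentile(q[:,2],[2,10,50,90,98]).round(4), np.c_[[np.median(q[(q[:,0]>a)&(q[:,0]<a+.03)&(q[:,2]>.16)],0) for a in np.arange(.27,.49,.03)]].round(4).tolist())
E
```

```text
ee_pos: [0.4207, 0.1282, 0.0862]
eef_rot: [0.033, 0.999, -0.002, -0.002]
ft_force: [0.4, 0.2, 0.4]
time: 35.78
ee_pos: [0.4234, 0.1302, 0.0134]
eef_rot: [0.032, 0.999, 0.001, 0.001]
ft_force: [0.4, 0.0, 0.2]
width: 0.0655
grip_force: 0.0
time: 36.4
ee_pos: [0.4222, 0.1301, 0.0116]
eef_rot: [0.032, 0.999, 0.0, 0.0]
ft_force: [-1.8, -0.4, 3.2]
width: 0.0359
grip_force: 40.0
time: 37.15
ee_pos: [0.4215, 0.1296, 0.1605]
eef_rot: [0.058, 0.998, -0.0, -0.001]
ft_force: [0.3, -0.2, -1.4]
width: 0.0358
grip_force: 40.0
[[-0.993  0.116 -0.001]
 [ 0.116  0.993 -0.001]
 [ 0.001 -0.001 -1.   ]] [0.4215 0.1296 0.1605]
(34, -85) [ 577.4 -331.9] [-1.38847392e+00 -2.93554512e+00  9.82825416e-04]
(-34, -85) [ 509.8 -324.2] [-9.35142504e-01 -2.93676190e+00  1.49251356e-03]
side 675 [379.9, 99.1, 207.4, 93.1, -6.7] [0.183  0.1901 0.2025 0.2072 0.209 ] [[0.2906, 0.1366, 0.2028], [0.3154, 0.1348, 0.2031], [0.3452, 0.131, 0.2032], [0.3754, 0.1198, 0.1995], [0.4, 0.1171, 0.2003], [0.4403, 0.1122, 0.2019], [0.4658, 0.1095, 0.2041], [0.4832, 0.112, 0.2036]]Traceback (most recent call last):
  File "<stdin>", line 9, in <module>
    return _quantile_unchecked(
        a, q, axis, out, overwrite_input, method, keepdims, weights)
    return _ureduce(a,
                    func=_quantile_ureduce_func,
    ...<5 lines>...
                    overwrite_input=overwrite_input,
                    method=method)
    r = func(a, **kwargs)
    result = _quantile(arr,
                       quantiles=q,
    ...<2 lines>...
                       out=out,
                       weights=wgt)
    slices_having_nans = np.isnan(arr[-1, ...])
                                  ~~~^^^^^^^^^
IndexError: index -1 is out of bounds for axis 0 with size 0
```

```bash
P="python3 -m pendant"
for i in 1 2 3; do $P '[{"dp":[-0.15,-0.3,0],"rotation":[0,0,0],"jaw":0.2},{"dp":[-0.3,-0.65,0],"rotation":[0,0,0],"jaw":0.2},{"dp":[-0.463,-0.993,0],"rotation":[0,0,0],"jaw":0.2},{"dp":[-0.463,-0.993,0],"rotation":[0,0,0],"jaw":0.2},{"dp":[-0.463,-0.993,0],"rotation":[0,0,0],"jaw":0.2}]' | sed -n 2,3p; done
cat >> h.py <<'E'
UX=np.array([np.cos(np.radians(-6.5)),np.sin(np.radians(-6.5))]);UY=np.array([-UX[1],UX[0]])
def bd(p): d=np.atleast_2d(p)[:,:2]*1000-[553.2,-243.6]; return np.c_[d@UX,d@UY].round(1)
E
python3 - <<'E'
from h import *
s=r.read_state();print(s['ee_pos'].round(4),bd(s['ee_pos']),R.from_quat(s['eef_rot']).as_matrix()[:,1].round(3))
for n in('side','top'): print(n,*[(g[0],bd(np.array(g[1][:2])/1000),g[1][4],g[2][2]) for g in greens(n)[1]],sep='\n')
E
```

```text
ee_pos: [0.4733, -0.0259, 0.1608]
eef_rot: [0.058, 0.998, -0.0, -0.001]
ee_pos: [0.5253, -0.1807, 0.1606]
eef_rot: [0.057, 0.998, 0.0, -0.001]
ee_pos: [0.578, -0.3356, 0.1612]
eef_rot: [0.057, 0.998, 0.001, 0.0]
[ 0.578  -0.3356  0.1612] [[ 35.1 -88.6]] [0.114 0.994 0.002]
side
(92, array([[101.4,  81.7]]), 82.6, 0.0988)
(195, array([[-39.6,  67.9]]), -47.9, 0.1032)
(298, array([[ -69.1, -103.4]]), -47.3, 0.0991)
(61, array([[-58.3, -29.8]]), -2.2, 0.1035)
top
(88, array([[101.1,  31. ]]), 84.0, 0.1)
(54, array([[ 78. , -12.3]]), -9.4, 0.1045)
(151, array([[37.6, 70.6]]), 70.0, 0.105)
(142, array([[ -1.2, 187.6]]), -6.7, 0.0276)
(41, array([[-27.3,  69. ]]), -44.0, 0.1043)
(40, array([[-106. , -102.5]]), -81.9, 0.0991)
```

```bash
P="python3 -m pendant"
$P '[{"dp":[0.015,0,0.15],"rotation":[0,0,0],"jaw":0.2},{"dp":[0.015,0,0.3],"rotation":[0,0,0],"jaw":0.2},{"dp":[0.015,0,0.38],"rotation":[0,0,0],"jaw":0.2},{"dp":[0.015,0,0.41],"rotation":[0,0,0],"jaw":0.2},{"dp":[0.015,0,0.41],"rotation":[0,0,0],"jaw":0.2},{"dp":[0.015,0,0.41],"rotation":[0,0,0],"jaw":0.2}]' | sed -n 2,4p
for i in 1 2; do $P '[{"dp":[0,0.1,0],"rotation":[0,0,0],"jaw":0.2},{"dp":[0,0.2,0],"rotation":[0,0,0],"jaw":0.2},{"dp":[0,0.3,0],"rotation":[0,0,0],"jaw":0.2},{"dp":[0,0.4,0],"rotation":[0,0,0],"jaw":0.2},{"dp":[0,0.5,0],"rotation":[0,0,0],"jaw":0.2},{"dp":[0,0.6,0],"rotation":[0,0,0],"jaw":0.2},{"dp":[0,0.7,0],"rotation":[0,0,0],"jaw":0.2},{"dp":[0,0.767,0],"rotation":[0,0,0],"jaw":0.2}]' | sed -n 2,4p; done
python3 - <<'E'
from h import *
s=r.read_state();print(s['ee_pos'].round(4),bd(s['ee_pos']))
for n in('side','top'): print(n,*[(g[0],bd(np.array(g[1][:2])/1000),g[1][2:],g[2][2]) for g in greens(n)[1]],sep='\n')
c=cam('side'); cv2.imwrite('pics/s10.png',cv2.resize(c['image'][150:350,250:410,::-1],None,fx=3,fy=3))
E
```

```text
ee_pos: [0.5752, -0.3381, 0.1007]
eef_rot: [0.058, 0.998, -0.0, 0.001]
ft_force: [0.4, -0.2, -1.3]
ee_pos: [0.5885, -0.2224, 0.0998]
eef_rot: [0.058, 0.998, 0.0, 0.0]
ft_force: [-0.3, -0.8, -0.1]
ee_pos: [0.6018, -0.1079, 0.0998]
eef_rot: [0.058, 0.998, 0.0, -0.0]
ft_force: [0.1, -0.8, -1.1]
[ 0.6018 -0.1079  0.0998] [[ 32.9 140.3]]
side
(200, array([[-57.8, 105.1]]), [53.5, 41.1, 50.7], 0.1034)
(694, array([[-0. , -5.8]]), [245.4, 213.5, 83.3], 0.0991)
(228, array([[-54.8,  -8.8]]), [52.0, 27.3, 68.4], 0.1039)
top
(30, array([[  90.5, -121.1]]), [32.5, 17.6, 30.6], 0.0997)
(133, array([[-56.8, 104.8]]), [44.7, 26.0, 50.8], 0.1058)
(152, array([[-58.9,  -5.8]]), [46.3, 26.8, 66.6], 0.1051)
```

View pics/s10.png

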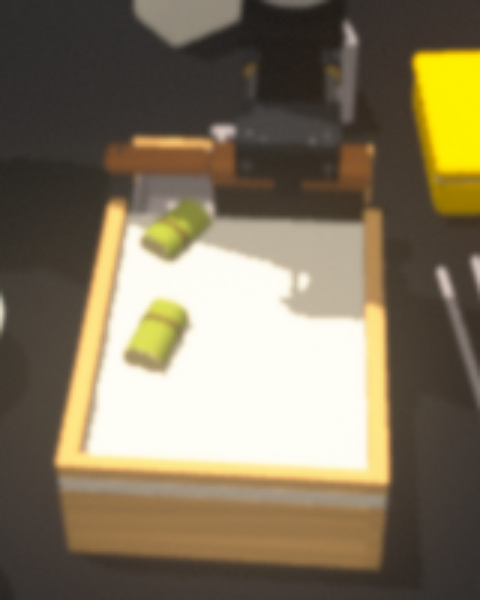

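Three offcuts went in. Two remain, at board (-57,105) and (-57,-7); next is the second lane.

```bash
P="python3 -m pendant"
$P '[{"dp":[0,0,-0.2],"rotation":[0,0,0],"jaw":0.2},{"dp":[0,0,-0.36],"rotation":[0,0,0],"jaw":0.2},{"dp":[0.15,-0.3,-0.36],"rotation":[0,0,0],"jaw":0.2},{"dp":[0.3,-0.65,-0.36],"rotation":[0,0,0],"jaw":0.2},{"dp":[0.447,-1,-0.36],"rotation":[0,0,0],"jaw":0.2},{"dp":[0.447,-1,-0.36],"rotation":[0,0,0],"jaw":0.2},{"dp":[0.447,-1,-0.36],"rotation":[0,0,0],"jaw":0.2}]' | sed -n 2,3p
$P '[{"dp":[0,-0.25,0],"rotation":[0,0,0],"jaw":0.2},{"dp":[0,-0.45,0],"rotation":[0,0,0],"jaw":0.2},{"dp":[0,-0.45,0],"rotation":[0,0,0],"jaw":0.2},{"dp":[0,-0.45,0.15],"rotation":[0,0,0],"jaw":0.2},{"dp":[0,-0.45,0.3],"rotation":[0,0,0],"jaw":0.2},{"dp":[0,-0.45,0.36],"rotation":[0,0,0],"jaw":0.2},{"dp":[0,-0.45,0.36],"rotation":[0,0,0],"jaw":0.2},{"dp":[0,-0.45,0.36],"rotation":[0,0,0],"jaw":0.2}]' | sed -n 2,4p
for i in 1 2; do $P '[{"dp":[0,0.09,0],"rotation":[0,0,0],"jaw":0.2},{"dp":[0,0.18,0],"rotation":[0,0,0],"jaw":0.2},{"dp":[0,0.27,0],"rotation":[0,0,0],"jaw":0.2},{"dp":[0,0.36,0],"rotation":[0,0,0],"jaw":0.2},{"dp":[0,0.45,0],"rotation":[0,0,0],"jaw":0.2},{"dp":[0,0.54,0],"rotation":[0,0,0],"jaw":0.2},{"dp":[0,0.63,0],"rotation":[0,0,0],"jaw":0.2},{"dp":[0,0.72,0],"rotation":[0,0,0],"jaw":0.2}]' | sed -n 2,4p; done
python3 - <<'E'
from h import *
s=r.read_state();print(s['ee_pos'].round(4),bd(s['ee_pos']))
for n in('side','top'): print(n,*[(g[0],bd(np.array(g[1][:2])/1000),g[1][2:],g[2][2]) for g in greens(n)[1]],sep='\n')
E
```

```text
ee_pos: [0.5175, -0.2508, 0.1539]
eef_rot: [0.059, 0.998, 0.0, 0.0]
ee_pos: [0.5104, -0.3176, 0.1007]
eef_rot: [0.058, 0.998, -0.0, 0.001]
ft_force: [0.3, 0.2, -0.5]
ee_pos: [0.5224, -0.2095, 0.0999]
eef_rot: [0.058, 0.998, 0.0, 0.0]
ft_force: [0.6, 0.2, -1.8]
ee_pos: [0.5349, -0.1021, 0.0999]
eef_rot: [0.058, 0.998, 0.0, -0.0]
ft_force: [0.3, 0.4, -1.8]
[ 0.5349 -0.1021  0.0999] [[-34.2 138.5]]
side
(660, array([[ -0. , -22.7]]), [213.7, 209.5, -6.8], 0.099)
top
(29, array([[  90.1, -121.5]]), [32.8, 19.4, 28.4], 0.1003)
```

```bash
P="python3 -m pendant"
$P '[{"dp":[0,0,-0.2],"rotation":[0,0,0],"jaw":0.2},{"dp":[0,0,-0.34],"rotation":[0,0,0],"jaw":0.2},{"dp":[0.2,0.35,-0.34],"rotation":[0,0,0],"jaw":0.2},{"dp":[0.462,0.721,-0.34],"rotation":[0,0,0],"jaw":0.2},{"dp":[0.462,0.721,-0.34],"rotation":[0,0,0],"jaw":0.2},{"dp":[0.462,0.721,-0.34],"rotation":[0,0,0],"jaw":0.2}]' | sed -n 2,3p
$P '[{"dp":[0.2,0.35,0],"rotation":[0,0,0],"jaw":0.2},{"dp":[0.462,0.721,0],"rotation":[0,0,0],"jaw":0.2},{"dp":[0.462,0.721,0],"rotation":[0,0,0],"jaw":0.2},{"dp":[0.462,0.721,0.3],"rotation":[0,0,0],"jaw":0.2},{"dp":[0.462,0.721,0.6],"rotation":[0,0,0],"jaw":0.2},{"dp":[0.462,0.721,0.75],"rotation":[0,0,0],"jaw":0.2},{"dp":[0.462,0.721,0.82],"rotation":[0,0,0],"jaw":0.2},{"dp":[0.462,0.721,0.82],"rotation":[0,0,0],"jaw":0.2}]'
$P '[{"dp":[0,0,0.04],"rotation":[0,0,0],"jaw":0.2},{"dp":[0,0,0.08],"rotation":[0,0,0],"jaw":0.2},{"dp":[0,0,0.1],"rotation":[0,0,0],"jaw":0.2},{"dp":[0,0,0.1],"rotation":[0,0,0],"jaw":0.2}]'
```

```text
ee_pos: [0.4782, 0.0137, 0.1509]
eef_rot: [0.057, 0.998, 0.001, -0.0]
time: 47.85
ee_pos: [0.4231, 0.1254, 0.0275]
eef_rot: [0.06, 0.998, -0.001, 0.0]
ft_force: [-0.6, -0.8, -1.3]
width: 0.036
grip_force: 40.0
time: 48.35
ee_pos: [0.4222, 0.1278, 0.0128]
eef_rot: [0.058, 0.998, -0.0, -0.0]
ft_force: [1.0, 0.5, -1.2]
width: 0.0357
grip_force: 40.0
```

```bash
P="python3 -m pendant"
$P '[{"dp":[0,0,0.006],"rotation":[0,0,0],"jaw":0.4},{"dp":[0,0,0.006],"rotation":[0,0,0],"jaw":0.6},{"dp":[0,0,0.006],"rotation":[0,0,0],"jaw":0.75},{"dp":[0,0,0.006],"rotation":[0,0,0],"jaw":0.75},{"dp":[0,0,-0.3],"rotation":[0,0,0],"jaw":0.75},{"dp":[0,0,-0.6],"rotation":[0,0,0],"jaw":0.75},{"dp":[0,0,-1],"rotation":[0,0,0],"jaw":0.5},{"dp":[0,0,-1],"rotation":[0,0,0],"jaw":0}]' | sed -n 2,5p
python3 - <<'E'
from h import *
for n in('side','top'): 
    c,g=greens(n); print(n,*[(x[0],bd(np.array(x[1][:2])/1000),x[1][2:],x[2][2],x[3]) for x in g],sep='\n')
    P=cloud(c);Z=P[...,2];S=hsv(c)[...,1]
    m=(c['z_map']>0)&(Z>.04)&(Z<.056)&(P[...,1]<.09)&(P[...,1]>.01)&(P[...,0]>.52)&(P[...,0]<.63)&(S<80)
    if m.sum()>5: print('handle',n,bd(np.array(rect(P[m])[:2])/1000),bd(med(P[m])))
    cv2.imwrite('pics/%s11.png'%n,c['image'][:,:,::-1])
a=cv2.imread('pics/side11.png')[90:290,220:420]; b=cv2.imread('pics/top11.png')[140:310,230:400]
cv2.imwrite('pics/m11.png',np.hstack([cv2.resize(a,(400,400)),cv2.resize(b,(400,400))]))
E
```

```text
ee_pos: [0.4245, 0.1293, 0.1667]
eef_rot: [0.058, 0.998, 0.004, 0.002]
ft_force: [1.0, 0.2, -0.4]
width: 0.0525
side
(56, array([[-38.9, 212.3]]), [29.3, 24.1, -38.0], 0.0286, np.float64(0.035))
(65, array([[ 77.1, 215.2]]), [36.3, 21.4, 83.4], 0.0261, np.float64(0.03))
(776, array([[-0.2,  1.3]]), [256.3, 213.6, 83.6], 0.099, np.float64(0.103))
handle side [[  0.3 281.4]] [[ -0.9 281.5]]
top
(28, array([[  87.9, -115.6]]), [31.1, 21.7, 0.2], 0.1009, np.float64(0.104))
(40, array([[ 36.7, 140.4]]), [27.2, 15.4, 0.9], 0.027, np.float64(0.032))
(135, array([[ -0.9, 188.2]]), [50.2, 24.9, -6.6], 0.0274, np.float64(0.036))
(81, array([[ -3.4, 145.5]]), [28.2, 25.2, 79.3], 0.0272, np.float64(0.036))
(130, array([[-45.4, 200.8]]), [45.1, 24.7, 72.0], 0.029, np.float64(0.04))
handle top [[  0.5 274.8]] [[ -4.8 281.1]]
```

View pics/m11.png

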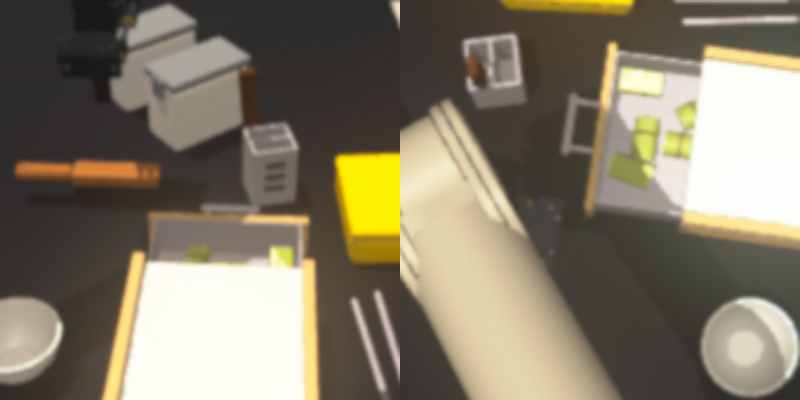

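The brush is back on its bristles and the board is empty. Five offcuts are visible in the tray, and the sixth may be under the board's edge. I'll move to the push position and look again.

```bash
P="python3 -m pendant"
$P '[{"dp":[-0.3,-0.2,0],"rotation":[0,0,0],"jaw":0},{"dp":[-0.669,-0.439,0],"rotation":[0,0,0],"jaw":0},{"dp":[-0.669,-0.439,0],"rotation":[0,0,0],"jaw":0},{"dp":[-0.669,-0.439,0],"rotation":[0,0,0],"jaw":0}]' | sed -n 2,5p
python3 - <<'E'
from h import *
s=r.read_state();print(s['ee_pos'],bd(s['ee_pos']))
c=cam('top');P=cloud(c);h=hsv(c)
Z=P[...,2]; b=bd(P.reshape(-1,3)).reshape(400,640,2)
m=(c['z_map']>0)&(abs(b[...,0])<95)&(b[...,1]>110)&(b[...,1]<236)&(Z<.075)
g=m&(h[...,1]>80)&(h[...,0]>18)&(h[...,0]<45)
print('tray green px',g.sum(),'other raised',(m&(Z>.015)&(Z<.06)&~g&(b[...,1]<225)&(abs(b[...,0])<88)).sum())
# green anywhere off-board/tray
for n in('top','side'):
    c2=cam(n);P2=cloud(c2);h2=hsv(c2);b2=bd(P2.reshape(-1,3)).reshape(400,640,2)
    q=(c2['z_map']>0)&(h2[...,0]>24)&(h2[...,0]<45)&(h2[...,1]>100)&(h2[...,2]>40)&(P2[...,2]<.07)&(P2[...,2]>-.01)&~((abs(b2[...,0])<120)&(abs(b2[...,1])<260))
    for k in comps(q,10): print('stray',n,k.sum(),med(P2[k]),np.argwhere(k).mean(0))
cv2.imwrite('pics/t12.png',cv2.resize(c['image'][145:250,310:400,::-1],None,fx=5.5,fy=5.5,interpolation=cv2.INTER_CUBIC))
E
```

```text
ee_pos: [0.5146, 0.0466, 0.1607]
eef_rot: [0.061, 0.998, -0.004, -0.001]
ft_force: [0.0, -0.8, 0.1]
width: 0.0058
[0.51461301 0.04659655 0.16073859] [[-71.2 284. ]]
tray green px 469 other raised 109
stray top 1950 [0.795, 0.0485, 0.0619] [122.72358974 301.10512821]
stray side 1600 [0.799, 0.0406, 0.0607] [187.1575 412.0925]
```

View pics/t12.png

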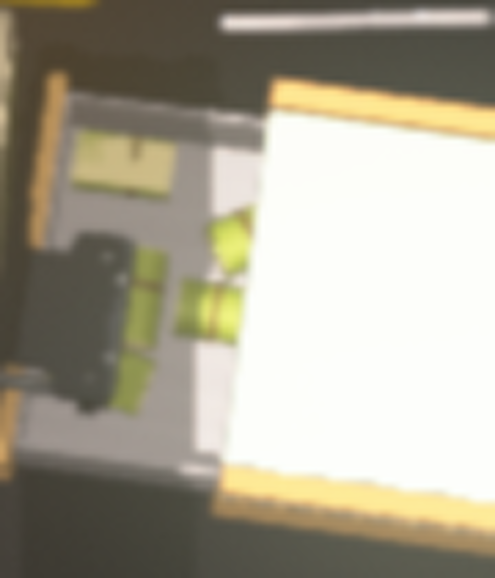

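No stray offcuts on the counter (the only other yellow is the bento box). The sixth must be in the tray under the board. Pushing the tray home.

```bash
P="python3 -m pendant"
$P '[{"dp":[0,0.06,0.3],"rotation":[0,0,0],"jaw":0},{"dp":[0,0.06,0.6],"rotation":[0,0,0],"jaw":0},{"dp":[0,0.06,0.925],"rotation":[0,0,0],"jaw":0},{"dp":[0,0.06,0.925],"rotation":[0,0,0],"jaw":0},{"dp":[0,0.06,0.925],"rotation":[0,0,0],"jaw":0}]' | sed -n 2,5p
$P '[{"dp":[0,-0.08,0],"rotation":[0,0,0],"jaw":0},{"dp":[0,-0.16,0],"rotation":[0,0,0],"jaw":0},{"dp":[0,-0.24,0],"rotation":[0,0,0],"jaw":0},{"dp":[0,-0.32,0],"rotation":[0,0,0],"jaw":0},{"dp":[0,-0.4,0],"rotation":[0,0,0],"jaw":0},{"dp":[0,-0.48,0],"rotation":[0,0,0],"jaw":0},{"dp":[0,-0.56,0],"rotation":[0,0,0],"jaw":0}]' | sed -n 2,5p
$P '[{"dp":[0,-0.05,0],"rotation":[0,0,0],"jaw":0},{"dp":[0,-0.1,0],"rotation":[0,0,0],"jaw":0},{"dp":[0,-0.15,0],"rotation":[0,0,0],"jaw":0},{"dp":[0,-0.2,0],"rotation":[0,0,0],"jaw":0},{"dp":[0,-0.2,0],"rotation":[0,0,0],"jaw":0}]' | sed -n 2,5p
python3 - <<'E'
from h import *
s=r.read_state();print(bd(s['ee_pos']),s['ft_force'].round(1))
E
```

```text
ee_pos: [0.5161, 0.0605, 0.0261]
eef_rot: [0.058, 0.998, 0.001, 0.001]
ft_force: [0.4, 0.4, 0.2]
width: 0.0002
ee_pos: [0.5057, -0.0245, 0.0242]
eef_rot: [0.058, 0.998, 0.0, 0.0]
ft_force: [1.7, 2.9, 0.6]
width: 0.0003
ee_pos: [0.5016, -0.0545, 0.024]
eef_rot: [0.059, 0.998, -0.0, -0.0]
ft_force: [0.2, -0.8, -0.4]
width: 0.0009
[[-72.7 182.1]] [ 0.2 -0.8 -0.4]
```

```bash
P="python3 -m pendant"
$P '[{"dp":[0,-0.05,0],"rotation":[0,0,0],"jaw":0},{"dp":[0,-0.1,0],"rotation":[0,0,0],"jaw":0},{"dp":[0,-0.13,0],"rotation":[0,0,0],"jaw":0},{"dp":[0,-0.15,0],"rotation":[0,0,0],"jaw":0},{"dp":[0,-0.15,0],"rotation":[0,0,0],"jaw":0}]' | sed -n 2,4p
for i in 1 2 3; do $P '[{"dp":[0,-0.01,0],"rotation":[0,0,0],"jaw":0},{"dp":[0,-0.02,0],"rotation":[0,0,0],"jaw":0},{"dp":[0,-0.02,0],"rotation":[0,0,0],"jaw":0}]' | sed -n '2p;4p'; done
```

```text
ee_pos: [0.4995, -0.0763, 0.0242]
eef_rot: [0.058, 0.998, -0.0, 0.0]
ft_force: [-0.1, -0.1, 0.2]
ee_pos: [0.4993, -0.0789, 0.0242]
ft_force: [1.5, 1.0, 0.1]
ee_pos: [0.4988, -0.0821, 0.0241]
ft_force: [-0.1, 0.5, -0.2]
ee_pos: [0.4983, -0.085, 0.0241]
ft_force: [-0.2, -0.3, 0.4]
```

```bash
P="python3 -m pendant"
for i in 1 2 3 4; do $P '[{"dp":[0,-0.01,0],"rotation":[0,0,0],"jaw":0},{"dp":[0,-0.02,0],"rotation":[0,0,0],"jaw":0},{"dp":[0,-0.02,0],"rotation":[0,0,0],"jaw":0}]' | sed -n '2p;4p'; done
python3 - <<'E'
from h import *
c=cam('side');P=cloud(c);Z=P[...,2];S=hsv(c)[...,1];b=bd(P.reshape(-1,3)).reshape(400,640,2)
m=(c['z_map']>0)&(Z>.04)&(Z<.056)&(abs(b[...,0])<40)&(b[...,1]>150)&(b[...,1]<210)&(S<80)
print(m.sum(),np.percentile(b[m][:,1],[5,50,95]) if m.sum() else '')
E
```

```text
ee_pos: [0.4982, -0.0865, 0.0241]
ft_force: [-0.5, 6.5, 2.8]
ee_pos: [0.4982, -0.0864, 0.0241]
ft_force: [-0.8, 17.0, 6.6]
ee_pos: [0.4981, -0.0864, 0.0241]
ft_force: [-2.2, 27.3, 10.6]
ee_pos: [0.498, -0.0864, 0.0241]
ft_force: [-3.0, 37.9, 15.2]
103 [169.31 173.   178.38]
```

```bash
P="python3 -m pendant"
$P '[{"dp":[0,0.15,0],"rotation":[0,0,0],"jaw":0},{"dp":[0,0.35,0],"rotation":[0,0,0],"jaw":0},{"dp":[0,0.5,-0.2],"rotation":[0,0,0],"jaw":0},{"dp":[0,0.6,-0.5],"rotation":[0,0,0],"jaw":0},{"dp":[0,0.6,-0.9],"rotation":[0,0,0],"jaw":0},{"dp":[0,0.6,-1],"rotation":[0,0,0],"jaw":0},{"dp":[0,0.6,-1],"rotation":[0,0,0],"jaw":0}]' | sed -n 1,4p
$P '[{"dp":[0.4,0.3,-0.2],"rotation":[0,0,0],"jaw":0},{"dp":[0.7,0.6,-0.4],"rotation":[0,0,0],"jaw":0},{"dp":[0.7,0.9,-0.4],"rotation":[0,0,0],"jaw":0},{"dp":[0.7,0.9,-0.4],"rotation":[0,0,0],"jaw":0}]' | sed -n 2p
python3 - <<'E'
from h import *
for n in('side','top'):
    c=cam(n);P=cloud(c);Z=P[...,2];S=hsv(c)[...,1];b=bd(P.reshape(-1,3)).reshape(400,640,2)
    m=(c['z_map']>0)&(Z>.04)&(Z<.056)&(abs(b[...,0])<33)&(b[...,1]>150)&(b[...,1]<210)&(S<80)
    print(n,m.sum(),np.percentile(b[m][:,1],[5,50,95]) if m.sum() else '')
    cv2.imwrite('pics/%s13.png'%n,c['image'][:,:,::-1])
a=cv2.imread('pics/side13.png')[80:380,180:480]; b=cv2.imread('pics/top13.png')[90:310,220:480]
cv2.imwrite('pics/m13.png',np.hstack([cv2.resize(a,(400,400)),cv2.resize(b,(400,338)) if 0 else cv2.resize(b,(400,400))]))
E
```

```text
time: 56.4
ee_pos: [0.5077, -0.0071, 0.1743]
eef_rot: [0.058, 0.998, 0.001, 0.0]
ft_force: [-1.0, 0.5, -0.1]
ee_pos: [0.4166, 0.1413, 0.2337]
side 85 [167.94 172.5  178.1 ]
top 99 [154.11 172.2  179.7 ]
```

View pics/m13.png

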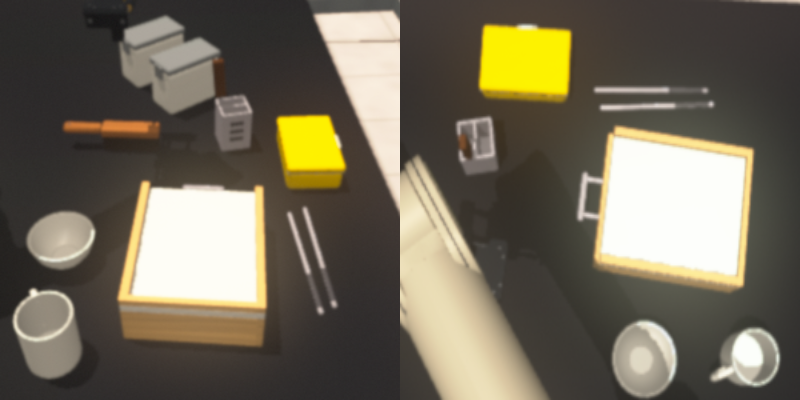

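The tray is home (handle at board y ≈ 173 against 175 nominal, and it met a hard stop). The board is clear, the rod is in the drainer, the brush is bristles down and the other items are undisturbed. Handing in.

```bash
python3 -c "
from bench import r
print(r.close_job())"
```

```text
the job is handed in; nothing more can be done
None
```

I handed the job in at about 57 s: the board is clear, the tray is fully home, the rod stands in the drainer and the brush is on its bristles; I saw five of the six offcuts in the tray, and the sixth must be in the part hidden under the board, since none lay on the board or counter.

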